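Load a ball mill with the scoop and hold its bayonet lid at the half-way jog position

ROBOT

A 6-joint arm with a two-finger parallel gripper is mounted at the origin on a cart in front of the work surface, level with it; the furniture and walls round the work are solid. World frame = base frame: x ahead of the robot, y to its left, z up, the work surface at z = 0. Lengths are in mm, angles in rad, forces in N, time in s.
With the tool pointing down it reaches from about 400 to 925 mm from the base axis. Payload 12.5 kg.
Tool frame: the origin (TCP) lies midway between the tips of the shut fingers; the grasp point (between the pads) lies 19 mm behind it; x points along the fingers, y is the direction in which the jaws open and shut, and the axes are right-handed (so a half turn about x gives the same grasp; the last joint's range is limited). The gripper opens to 95 mm and grips with 3 to 60 N. Pads are 20 mm wide; open, the fingers measure 119 mm over their backs; the gripper's body (75 mm by 180 mm) begins 59 mm behind the grasp point.
Start: joints at [-1.362, 0.491, 1.559, -0, 1.092, -0.106], TCP at [193.54, -594.297, 214.661] pointing down, gripper open.
Joint ranges: [-3.1, 3.1], [-0.84, 2.19], [0.05, 2.79], [-1.13, 4.28], [0.06, 2.93], [-2.69, 2.69]. Speed limits (rad/s): [2.22, 2.22, 2.79, 3.14, 3.14, 3.14].

INTERFACE

Orientations are given as [roll, pitch, yaw] about the fixed x, y, z axes, in that order (R = Rz(yaw) Ry(pitch) Rx(roll)).
In Python, from cell import state, read_camera, job_done gives the robot as it stands.
- The arm moves only by the tool move_arm, never from a script. Its argument "targets" is a list of rows, each a list of 7 numbers: the shift along the world's x, y, z in m, then the turn, a rotation vector about the world's x, y, z in degrees, then the gripper's target within -1 to 1 (fully open at 1, half-way at 0, shut at -1). In form: [[dx, dy, dz, wx, wy, wz, hand], ...]. A call has 1 to 10 rows; each row is the pose to reach, as a shift and turn from the pose commanded when the call began; what a row does not reach only later rows make up. A row lasts 1/10 s, in which the tool goes at most 50 mm and 8.59 degrees, less where a joint would pass 70% of its speed; a pose out of reach is approached as far as the arm can. A call with a gripper value outside its range is refused whole. The fingers move at their own pace and stop on an object; the grip force is fixed at half the most. Time passes only in rows, so rows that repeat a pose let the fingers close. It gives the time, the measured TCP pose, the force and the opening at its end, in the units of the state.
- state(): the state, without advancing time (a new reading comes with each control period).
- read_camera(name): name is "side" or "top" or "wrist"; returns a dict with "img" (420x560x3 uint8, blue, green, red), "mtx" (3x3 intrinsics, pixels), "cam_to_world" (4x4, takes a point from camera to world coordinates); the wrist camera has in their place "mount" (4x4, takes a point from camera to tool coordinates, whose origin is the TCP and whose axes are the tool frame's). Camera axes: x right, y up, looking along -z (the intrinsics and any distortion apply to the point x, -y, -z); pixel columns grow to the right and rows downward; lengths in mm; the calibration is good to about 2 mm. The wrist camera is an equidistant fisheye: a pixel r from the principal point sees the ray r / f radians off the axis. A picture is of the moment at which its call begins: read the wrist's pose just before it. There is no depth.
- job_done(): hands the job in, once; it reports no verdict.
The state is a dict: "t": time; "joints": joint angles; "qvel": joint speeds; "tau": joint torques, N m; "eef_pos": TCP position; "tcp_rot": TCP orientation; "ft_force": force on the tool from outside, world axes, zero at the start; "moment": the same for the moment, N m; "opening": opening from 0.0 (shut) to 1.0 (fully open).
Only numpy, scipy, OpenCV 4.12 (cv2) and the standard library are available. Lean on these libraries where they do the work, as an engineer would, in place of code of your own. Each camera call takes 0.05 s, during which the arm holds its last target.

TASK

With the hand scoop, move the three steel grinding balls from the aluminium trough into the cup of the ball mill (do not touch the balls with the fingers), and stand the scoop back on the bench on its flat bottom, released. Then put the lid into the cup's mouth with its two lugs down through the two slots (white marks), turn it clockwise as seen from above to the green half-way mark, 40 degrees on, and finish while still holding it there with the gripper against its return spring; it must never go on into the lock click towards the red mark. Leave the bottles, the bowl and the marker where they are.

Things in the scene. Friction and masses are not known exactly. Their poses are not given: they have to be found in the camera images.
- mill: Fixed ball mill: white round housing 136 mm across, 45 mm high, grey control nose on its -x side (83 mm from the axis), steel cup on top, 104 mm across, rim at z = 89 mm. Origin: on the cup's axis at bench level, z up. Cup bore and mouth 62 mm across, inner floor at z = 45 mm. Two lug slots in the mouth on its +x and -x sides.
- mill_mouth (a point): Centre of the cup's mouth, level with its rim. The rim is a bayonet flange 6 mm thick over a lug channel 8 mm high. Its two slots are 13 mm wide and reach 39 mm from the axis. White marks on the rim outside the slots, green marks (half-way) 40 degrees clockwise of them, red marks (locked) 80 degrees clockwise.
- mill_collar (a joint): Angle (rad) of the spring-return collar in the lug channel, turned by the lid's lugs (2.5 mm play each side: it may lag the lid by 0.1). 0: at the slots; grows clockwise seen from above; 0.70: green mark; from 0.95 the lugs start past the spring pawls (the click); 1.40: locked, red mark. Return spring 0.02 Nm at 0, 0.07 Nm at 0.70.
- lid: Loose bayonet lid, about 120 g, standing plug down. Origin: centre of the plug's underside, z up. Plug 58 mm across, 18 mm high, foot chamfered; black rim disc 88 mm across, z = 18 to 26 mm, comes to rest on the cup's rim (origin then 71 mm above the mill's). Two lugs on +x and -x, 8 mm wide, to 36.5 mm from the axis, z = 5.5 to 10.5 mm. A half turn makes no difference.
- lid_grip (a point): Point to grip in the lid's orange bar: on the lid's axis, 48 mm above its origin. The bar runs along the lid's x (over the lugs), 56 mm long, 16 mm thick (y), z = 26 to 58 mm; white lines on the black rim at its ends show the lugs.
- trough: Fixed aluminium loading trough, open on top, 178 mm (x) by 64 mm (y), 30 mm high, walls and floor 4 mm thick (56 mm wide inside). Origin: under its middle, z up. Inside it runs from x = -85 to 85 mm; the -x end is a 90-degree point, made by two walls that meet at x = -85 mm. At the start the balls lie in its -x part; the last 80 mm at the +x end are free.
- scoop: Loose steel hand scoop, 100 g, standing on its pan. Origin: on the underside of the pan, below its middle, z up. Pan 52 mm wide (y), x = -16 to 32 mm, floor 1.5 mm and walls 2 mm thick, walls 24 mm high at the sides and the back (+x). In front (-x) a flat wall-less nose, level with the floor, a 90-degree point with its tip at x = -42 mm, like the pointed end of the trough.
- scoop_grip (a point): Point to grip in the scoop's blue handle, x = 6.8, z = 71 mm from the scoop's origin, 65 mm along the handle, which rises from x = 29, z = 10 mm at the back wall and leans 20 degrees from the vertical over the pan, towards -x. Grip 14 mm thick in y, 18 mm deep, from 36 to 100 mm along the handle.
- ball_1: Loose steel grinding ball, 14 mm in diameter, 11.5 g, smooth, rolls freely; origin at its centre.
- ball_2: Loose steel grinding ball, 14 mm in diameter, 11.5 g, smooth, rolls freely; origin at its centre.
- ball_3: Loose steel grinding ball, 14 mm in diameter, 11.5 g, smooth, rolls freely; origin at its centre.
- wash_bottle: white wash bottle with red bent spout, 101x68x180 mm, bystander at the back left; origin under its centre
- dropper_bottle: small amber dropper bottle, 33x33x79 mm, bystander behind the mill; origin under its centre
- white_bowl: small white porcelain bowl upside down, 102 mm across, 54 mm high, bystander behind the mill to the right; origin under its centre
- marker_1: felt marker lying down, 157x17x19 mm, bystander at the right
Things that resemble listed ones, but are neither listed nor needed, are in the scene too. Leave any brown or yellow look-alike of the scoop alone.

How it is judged:
By the outcome, as a careful person would: the job done as asked, in the order asked, and still so for the second after the job is handed in, while the arm keeps its last pose, push and grip.
It also fails if it takes over 72 s, if anything falls off the work surface, if the arm or the gripper's body presses on something with over 40 N, if the wrist force passes 120 N, or if a joint passes its speed limit or range.

## Working session

There is one attempt and no reset: what is moved stays moved. The work goes in short steps, Python scripts to look and compute and a tool call to move; the robot and the scene stay as the last step left them, time stands still between calls to the robot, and variables do not carry over. Pictures are saved under pics/ and viewed, and the job is handed in when it is done.

Besides the shell and the picture viewer there is one more tool, called after "Request:" by a JSON object that holds its "fn" and its "kwargs", one argument or row to a line. move_arm: Moves the arm, as the interface text tells. Its arguments: {"type":"object","properties":{"targets":{"type":"array"}},"required":["targets"]}

```bash
ls; mkdir -p pics; python3 - <<'E'
from cell import state, read_camera
import cv2,numpy as np
s=state(); print(s)
for n in ["side","top","wrist"]:
    c=read_camera(n); cv2.imwrite(f"pics/{n}0.png",c["img"]); np.savez(f"{n}0.npz",**c)
    print(n,c["mtx"],c.get("cam_to_world",c.get("mount")), [k for k in c])
E
```

```text
pics
{'t': 0.0, 'joints': array([-1.36160535e+00,  4.91556958e-01,  1.55947338e+00, -1.91604599e-05,
        1.09172196e+00, -1.05605556e-01]), 'qvel': array([-0.00149274,  0.00037954,  0.00017439, -0.00134283,  0.00065011,
        0.00242061]), 'tau': array([ 3.22863096e-03, -6.12633848e+01, -2.58184594e+01,  6.93239481e-02,
        4.81184351e-02, -7.11094117e-05]), 'eef_pos': array([ 193.47346488, -594.02447444,  214.0551351 ]), 'tcp_rot': array([-1.66174911,  1.56963656,  1.79464892]), 'ft_force': array([-0.0244132 ,  0.1526036 ,  1.27684232]), 'moment': array([-0.01953354,  0.01599377, -0.0209567 ]), 'opening': 0.9965267175118099}
side [[383.04799183   0.         283.34464678]
 [  0.         383.04799183 208.70129307]
 [  0.           0.           1.        ]] [[ 9.99970191e-01 -6.76884322e-03 -3.71493079e-03  5.25286988e+02]
 [-1.36198415e-04  4.65591792e-01 -8.84999584e-01 -9.53478509e+02]
 [ 7.72006472e-03  8.84973709e-01  4.65576991e-01  5.29227796e+02]
 [ 0.00000000e+00  0.00000000e+00  0.00000000e+00  1.00000000e+00]] ['img', 'mtx', 'cam_to_world']
top [[403.4923845    0.         277.79968272]
 [  0.         403.4923845  210.71769522]
 [  0.           0.           1.        ]] [[-2.84209322e-02  9.85339462e-01 -1.68221266e-01  3.69242731e+02]
 [-9.99498244e-01 -2.56587841e-02  1.85711319e-02 -8.59170293e+01]
 [ 1.39825159e-02  1.68664669e-01  9.85574309e-01  1.17062320e+03]
 [ 0.00000000e+00  0.00000000e+00  0.00000000e+00  1.00000000e+00]] ['img', 'mtx', 'cam_to_world']
wrist [[325.1922621    0.         279.69227569]
 [  0.         325.1922621  206.55067181]
 [  0.           0.           1.        ]] [[-7.99657522e-04  2.63152818e-01 -9.64753831e-01 -1.71553913e+02]
 [ 9.99998612e-01 -1.19977086e-03 -1.15612860e-03  1.98314068e-01]
 [-1.46172203e-03 -9.64753417e-01 -2.63151493e-01 -7.46217979e+01]
 [ 0.00000000e+00  0.00000000e+00  0.00000000e+00  1.00000000e+00]] ['img', 'mtx', 'mount']
```

View pics/top0.png

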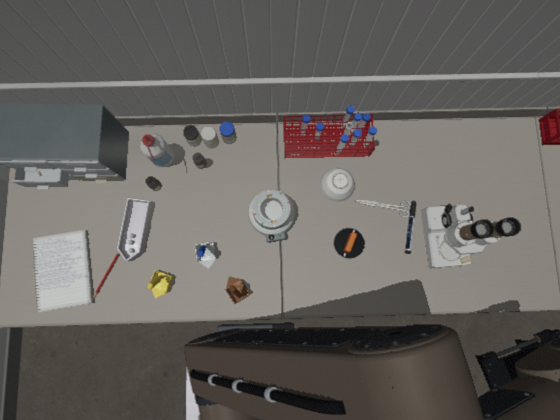

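View pics/side0.png

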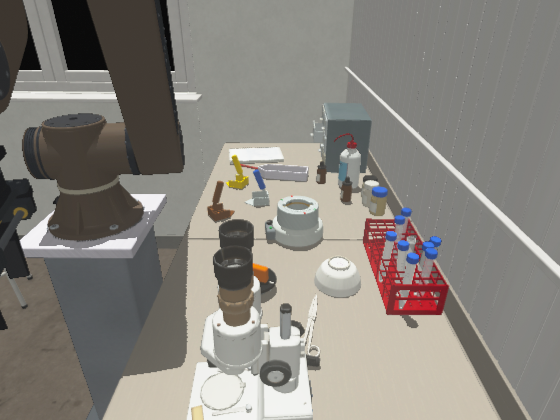

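View pics/wrist0.png

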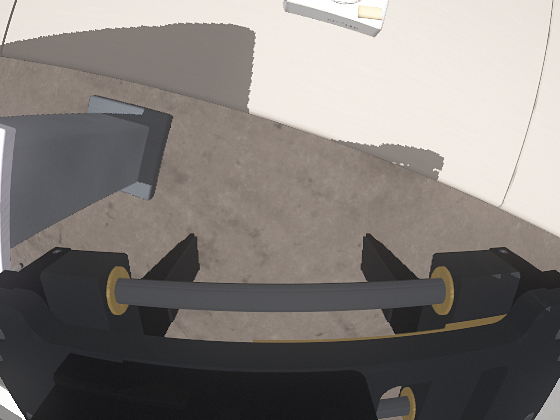

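```bash
cat > h.py <<'E'
import numpy as np,cv2
from scipy.spatial.transform import Rotation as Rn
def cam(n):
    return dict(np.load(n+".npz"))
def proj(c,P,T=None):
    T=c["cam_to_world"] if T is None else T
    p=(np.atleast_2d(P)-T[:3,3])@T[:3,:3]
    x,y,z=p[:,0],-p[:,1],-p[:,2]; m=c["mtx"]
    return np.c_[m[0,0]*x/z+m[0,2],m[1,1]*y/z+m[1,2]]
def ray(c,uv):
    m=c["mtx"];T=c["cam_to_world"]
    d=np.array([(uv[0]-m[0,2])/m[0,0],-(uv[1]-m[1,2])/m[1,1],-1.])
    return T[:3,3],T[:3,:3]@d
def atz(c,uv,z):
    o,d=ray(c,uv); return o+d*(z-o[2])/d[2]
def toolT(s):
    T=np.eye(4);T[:3,:3]=Rn.from_euler('xyz',s["tcp_rot"]).as_matrix();T[:3,3]=s["eef_pos"];return T
def wT(c,s): return toolT(s)@c["mount"]
def fproj(c,P,T):
    p=(np.atleast_2d(P)-T[:3,3])@T[:3,:3]
    x,y,z=p[:,0],-p[:,1],-p[:,2]; m=c["mtx"]
    r=np.hypot(x,y);th=np.arctan2(r,z);k=m[0,0]*th/np.maximum(r,1e-9)
    return np.c_[k*x+m[0,2],k*y+m[1,2]]
def fatz(c,uv,z,T):
    m=c["mtx"];a=np.array([(uv[0]-m[0,2]),(uv[1]-m[1,2])])/m[0,0];th=np.hypot(*a)
    u=a/max(th,1e-9)*np.sin(th);d=T[:3,:3]@np.array([u[0],-u[1],-np.cos(th)])
    return T[:3,3]+d*(z-T[2,3])/d[2]
def crop(img,u0,v0,u1,v1,k,fn):
    cv2.imwrite(fn,cv2.resize(img[v0:v1,u0:u1],None,fx=k,fy=k,interpolation=cv2.INTER_CUBIC))
E
python3 - <<'E'
from h import *
t=cam("top0");s=cam("side0")
crop(t["img"],100,180,300,310,4,"pics/t_a.png")
crop(t["img"],230,180,370,270,5,"pics/t_b.png")
crop(s["img"],190,150,360,300,4,"pics/s_a.png")
for n,uv,z in [("mill",(271,207),89),("trough",(133,228),30),("scoop",(206,258),0),("lid",(349,243),26)]: print(n,atz(t,uv,z).round(1))
E
```

```text
mill [564.6 -88.1  89. ]
trough [525.  304.1  30. ]
scoop [436.4 102.6   0. ]
lid [ 466.1 -307.5   26. ]
```

View pics/t_a.png

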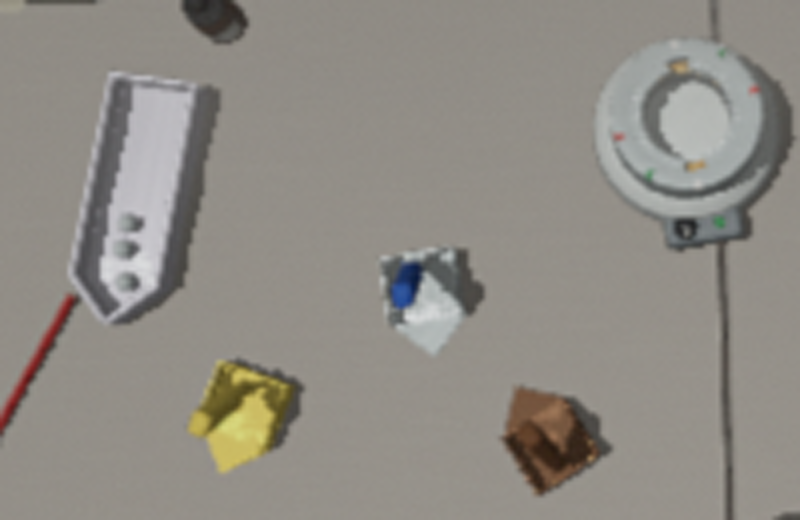

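View pics/t_b.png

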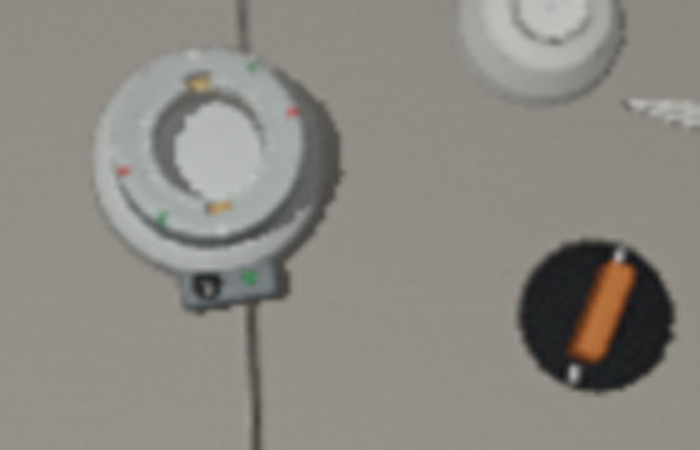

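View pics/s_a.png

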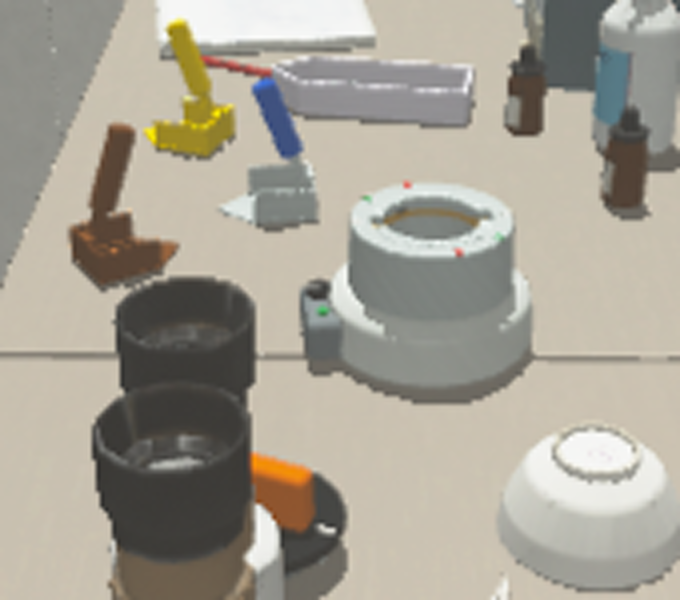

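```bash
python3 - <<'E'
from h import *
import json
R=Rn.from_euler('xyz',[-1.66174911,1.56963656,1.79464892]).as_matrix()
print("tool x,y,z cols\n",R.round(3))
t=cam("top0");s=cam("side0")
crop(t["img"],105,190,175,270,8,"pics/t_tr.png")
crop(t["img"],190,235,225,275,14,"pics/t_sc.png")
crop(s["img"],240,150,320,215,9,"pics/s_sc.png")
E
```

```text
tool x,y,z cols
 [[-0.     0.31  -0.951]
 [ 0.001 -0.951 -0.31 ]
 [-1.    -0.001 -0.   ]]
```

View pics/t_tr.png

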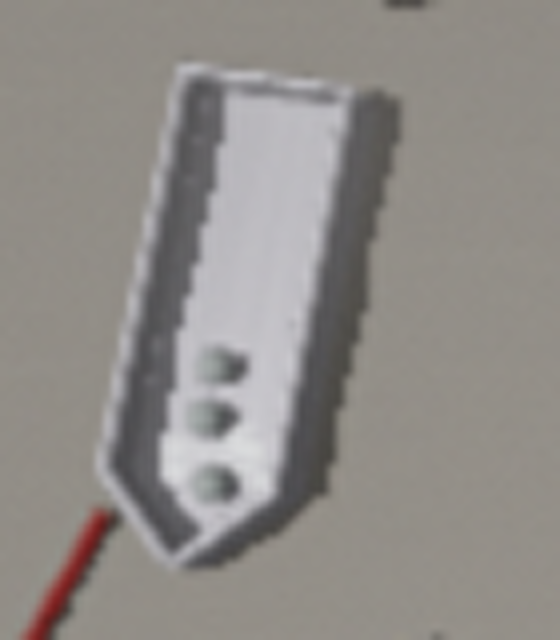

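View pics/t_sc.png

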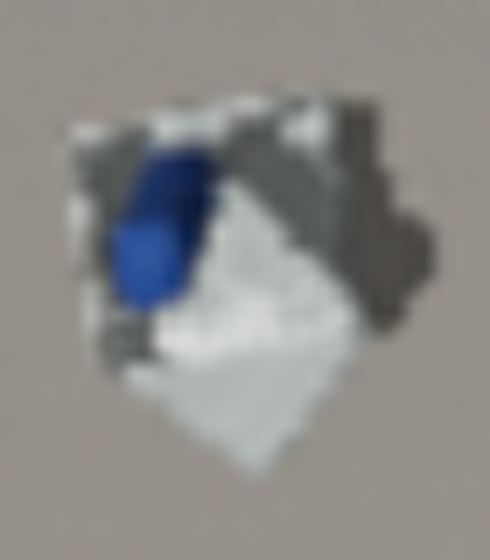

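View pics/s_sc.png

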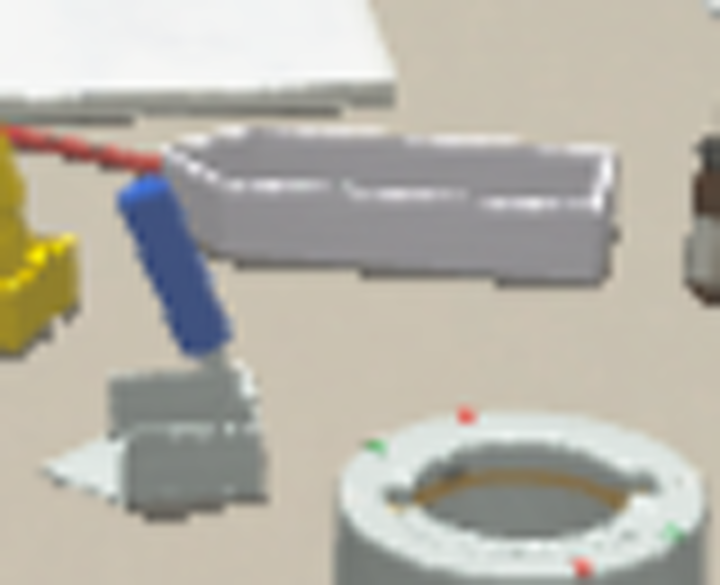

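```bash
cat > fit0.py <<'E'
from h import *
from scipy.optimize import least_squares
t=cam("top0");s=cam("side0")
def fit(x0,P,obs):
    P=np.array(P,float)
    def f(q,full=False):
        c,sn=np.cos(q[2]),np.sin(q[2]);W=np.c_[q[0]+c*P[:,0]-sn*P[:,1],q[1]+sn*P[:,0]+c*P[:,1],P[:,2]]
        r=[]
        for w,(cm,u,v) in zip(W,obs): r.append(proj(t if cm=='t' else s,w)[0]-[u,v])
        return np.array(r).ravel()
    o=least_squares(f,x0,loss='soft_l1');print(o.x[:2].round(1),np.degrees(o.x[2]).round(2),"res",f(o.x).reshape(-1,2).round(1).tolist());return o.x
print("scoop");fit([436,102,.13],[[-42,0,1.5],[32,26,24],[32,-26,24],[-5.2,0,104],[-42,0,1.5],[-5.2,0,104],[-16,-26,0],[32,-26,0],[-16,-26,24]],
 [('t',208.2,268.7),('t',195.6,244.4),('t',213.2,242.7),('t',200,253.9),('s',244.7,202),('s',255.9,170.9),('s',253.9,206.1),('s',269.4,205.2),('s',253.9,198.3)])
print("trough");fit([525,304,-.19],[[-90,0,30],[89,32,30],[89,-32,30],[-58.7,32,30],[89,-32,30],[89,-32,0],[-90,0,30],[-58.7,-32,30],[89,32,30]],
 [('t',126.5,261),('t',127.5,198.3),('t',149.4,201.3),('t',117.5,249.4),('s',306.7,172.8),('s',307,181.4),('s',258.3,167.2),('s',263.9,170.6),('s',308,166.7)])
for u,v in [(222,368),(212,418),(214,484)]: print("ball",atz(t,(105+u/8,190+v/8),11).round(1))
f=lambda u,v:(230+u/5,180+v/5)
M={k:atz(t,f(*p),89)[:2] for k,p in dict(r1=(122,171),r2=(292,112),g1=(163,217),g2=(253,65),w1=(222,230),w2=(192,55)).items()}
for a in 'rgw':
    d=M[a+'2']-M[a+'1'];print(a,((M[a+'1']+M[a+'2'])/2).round(1),np.degrees(np.arctan2(d[1],d[0])).round(1),np.hypot(*d))
a=atz(t,f(621,255),26);b=atz(t,f(574,373),26);d=a-b;print("lid",((a+b)/2).round(1),np.degrees(np.arctan2(d[1],d[0])),np.hypot(*d[:2]))
E
python3 fit0.py
```

```text
scoop
[449.9 100. ] 8.32 res [[0.7, -1.0], [-0.8, -1.3], [-0.2, -2.7], [0.9, -1.2], [-0.9, -0.3], [-1.0, -1.0], [-1.0, -0.6], [-0.6, -0.7], [-1.2, 0.0]]
trough
[522.5 304.6] -8.55 res [[0.5, -0.4], [-0.1, -1.4], [0.1, -1.7], [0.2, -1.3], [-0.9, -0.0], [-1.5, -0.5], [-2.0, -1.1], [-0.7, -0.5], [-0.5, -0.7]]
ball [504.4 310.6  11. ]
ball [486.5 313.6  11. ]
ball [462.9 312.1  11. ]
r [561.  -89.2] -72.1 98.11496033239932
g [561.5 -89.8] -31.7 97.28494865281263
w [560.8 -89. ] 8.1 98.11688133693424
lid [ 466.8 -309.    26. ] -24.83798007227073 73.20782022947394
```

Request:
{"fn": "move_arm", "kwargs": {
  "targets": [
    [0.237, 0.344, 0, 0, 0, 85, 1],
    [0.237, 0.344, 0, 0, 0, 85, 1],
    [0.237, 0.344, 0, 0, 0, 85, 1],
    [0.237, 0.344, 0, 0, 0, 85, 1],
    [0.237, 0.344, 0, 0, 0, 85, 1],
    [0.237, 0.344, 0, 0, 0, 85, 1],
    [0.237, 0.344, 0, 0, 0, 85, 1],
    [0.237, 0.344, 0, 0, 0, 85, 1],
    [0.237, 0.344, 0, 0, 0, 85, 1],
    [0.237, 0.344, 0, 0, 0, 85, 1]
  ]
}}

```text
t: 1.15
eef_pos: [431.7, -248.0, 214.6]
tcp_rot: [2.638, 1.57, 1.304]
ft_force: [-0.2, -0.3, -0.7]
opening: 0.999
```

Request:
{"fn": "move_arm", "kwargs": {
  "targets": [
    [0.026, 0.351, -0.015, 0, 0, 85, 1],
    [0.026, 0.351, -0.015, 0, 0, 85, 1],
    [0.026, 0.351, -0.015, 0, 0, 85, 1],
    [0.026, 0.351, -0.015, 0, 0, 85, 1],
    [0.026, 0.351, -0.015, 0, 0, 85, 1],
    [0.026, 0.351, -0.015, 0, 0, 85, 1],
    [0.026, 0.351, -0.015, 0, 0, 85, 1],
    [0.026, 0.351, -0.015, 0, 0, 85, 1],
    [0.026, 0.351, -0.015, 0, 0, 85, 1],
    [0.026, 0.351, -0.015, 0, 0, 85, 1]
  ]
}}

```text
t: 2.15
eef_pos: [456.3, 101.4, 199.5]
tcp_rot: [2.937, 1.57, 3.085]
ft_force: [0.4, -0.2, -0.1]
opening: 0.998
```

```bash
cat > snap.py <<'E'
import sys
from cell import state, read_camera
from h import *
n=sys.argv[1]
s=state();c=read_camera("wrist")
np.savez(f"{n}.npz",T=wT(c,s),**c);cv2.imwrite(f"pics/{n}.png",c["img"])
R=toolT(s)[:3,:3]
print("t",round(s["t"],2),"tcp",s["eef_pos"].round(2),"zyaw",np.degrees(np.arctan2(R[1,2],R[0,2])).round(2),"x",R[:,0].round(4),"F",s["ft_force"].round(1),"M",s["moment"].round(2),"op",s["opening"],"q",s["joints"].round(3))
E
python3 snap.py w1
```

```text
t 2.15 tcp [456.35 101.38 199.5 ] zyaw 8.47 x [-4.e-04  0.e+00 -1.e+00] F [ 0.4 -0.2 -0.1] M [ 0.07 -0.14  0.04] op 0.9982062990964227 q [ 0.077  0.288  1.95   0.     0.905 -1.642]
```

View pics/w1.png

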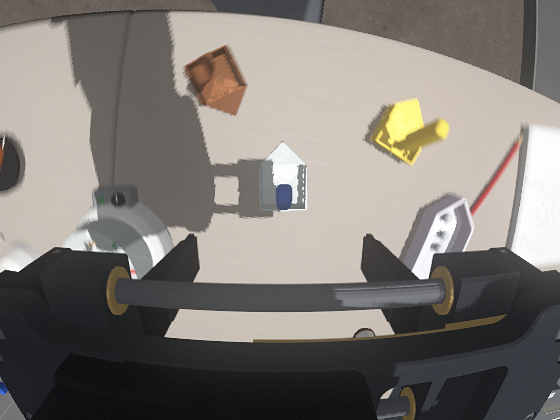

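```bash
python3 - <<'E'
from h import *
t=cam("w1")
crop(t["img"],250,130,320,220,7,"pics/w1_sc.png")
P=np.array([[-42,0,1.5],[32,26,24],[32,-26,24],[-16,26,24],[-16,-26,24],[-5.2,0,104]])
a=np.radians(8.32);W=np.c_[449.9+P[:,0]*np.cos(a)-P[:,1]*np.sin(a),100+P[:,0]*np.sin(a)+P[:,1]*np.cos(a),P[:,2]]
print(((fproj(t,W,t["T"])-[250,130])*7).round(0))
E
```

```text
[[208.  82.]
 [370. 561.]
 [ 42. 560.]
 [376. 262.]
 [ 38. 260.]
 [206. 445.]]
```

View pics/w1_sc.png

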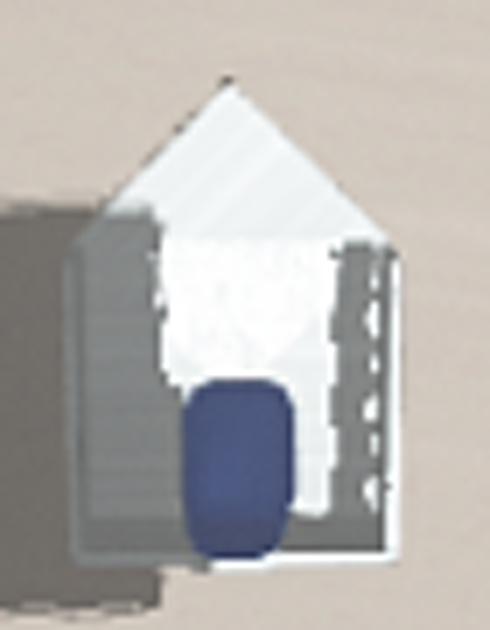

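```bash
cat >> h.py <<'E'
from scipy.optimize import least_squares
def wfit(c,x0,P,uv,pr=True):
    P=np.array(P,float);uv=np.array(uv,float)
    def f(q):
        a=q[2];W=np.c_[q[0]+np.cos(a)*P[:,0]-np.sin(a)*P[:,1],q[1]+np.sin(a)*P[:,0]+np.cos(a)*P[:,1],P[:,2]]
        return (fproj(c,W,c["T"])-uv).ravel()
    o=least_squares(f,x0,loss='soft_l1')
    if pr: print("pose",o.x[:2].round(2),np.degrees(o.x[2]).round(2),"res",f(o.x).reshape(-1,2).round(1).tolist())
    return o.x
E
python3 - <<'E'
from h import *
c=cam("w1")
P=[[-42,0,1.5],[32,26,24],[32,-26,24],[-16,26,24],[-16,-26,24]]
uv=np.array([[230,82],[398,560],[72,562],[398,244],[66,246]])/7+[250,130]
q=wfit(c,[450,100,.145],P,uv)
a=q[2];print("grip",q[0]+6.8*np.cos(a),q[1]+6.8*np.sin(a))
E
```

```text
pose [448.49 103.95] 9.13 res [[-0.0, -0.7], [0.1, -0.8], [-0.2, -0.7], [0.5, 1.5], [-0.3, 1.6]]
grip 455.20193526040157 105.02899928064593
```

Request:
{"fn": "move_arm", "kwargs": {
  "targets": [
    [-0.001, 0.004, -0.05, 0, 0, 0.7, 1],
    [-0.001, 0.004, -0.1, 0, 0, 0.7, 1],
    [-0.001, 0.004, -0.148, 0, 0, 0.7, 0],
    [-0.001, 0.004, -0.148, 0, 0, 0.7, -1],
    [-0.001, 0.004, -0.148, 0, 0, 0.7, -1],
    [-0.001, 0.004, -0.148, 0, 0, 0.7, -1],
    [-0.001, 0.004, -0.148, 0, 0, 0.7, -1],
    [-0.001, 0.004, -0.148, 0, 0, 0.7, -1],
    [-0.001, 0.004, -0.148, 0, 0, 0.7, -1],
    [-0.001, 0.004, -0.148, 0, 0, 0.7, -1]
  ]
}}

```text
t: 3.2
eef_pos: [455.7, 104.7, 52.2]
tcp_rot: [0.017, 1.57, 0.169]
ft_force: [0.0, 0.3, -0.6]
opening: 0.382
```

```bash
python3 snap.py w2
```

```text
t 3.2 tcp [455.73 104.73  52.24] zyaw 8.73 x [ 1.e-03  2.e-04 -1.e+00] F [ 0.   0.3 -0.6] M [ 0.14 -0.14  0.  ] op 0.3822162328712703 q [ 0.084  0.531  2.094  0.     0.516 -1.639]
```

View pics/w2.png

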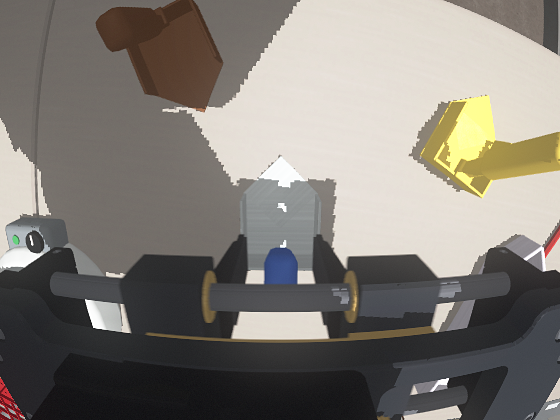

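Request:
{"fn": "move_arm", "kwargs": {
  "targets": [
    [0, 0, 0, 0, 0, 0, -1],
    [0, 0, 0, 0, 0, 0, -1],
    [0, 0, 0, 0, 0, 0, -1],
    [0, 0, 0, 0, 0, 0, -1],
    [0, 0, 0, 0, 0, 0, -1],
    [0, 0, 0, 0, 0, 0, -1]
  ]
}}

```text
t: 3.85
eef_pos: [455.5, 104.7, 51.6]
tcp_rot: [2.346, 1.571, 2.499]
ft_force: [-0.3, -0.3, -1.2]
opening: 0.145
```

```bash
python3 snap.py w3
```

```text
t 3.85 tcp [455.52 104.69  51.6 ] zyaw 8.74 x [-1.e-04  1.e-04 -1.e+00] F [-0.3 -0.3 -1.2] M [ 0.12 -0.13 -0.05] op 0.14477894315387738 q [ 0.084  0.532  2.094  0.     0.515 -1.639]
```

View pics/w3.png

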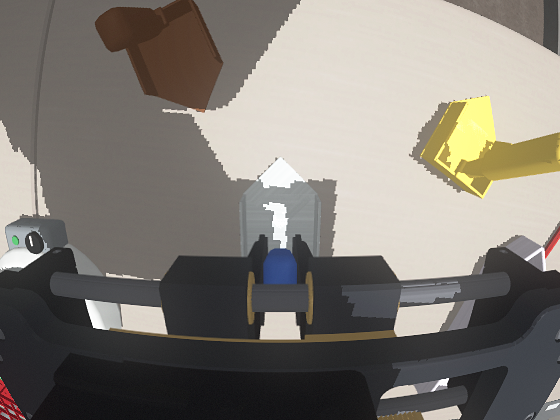

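Request:
{"fn": "move_arm", "kwargs": {
  "targets": [
    [0, 0, 0.03, 0, 0, 0, -1],
    [0, 0, 0.07, 0, 0, 0, -1],
    [0.02, 0.03, 0.085, 0, 0, -4, -1],
    [0.05, 0.07, 0.085, 0, 0, -8, -1],
    [0.08, 0.11, 0.085, 0, 0, -12, -1],
    [0.105, 0.15, 0.085, 0, 0, -16, -1],
    [0.122, 0.192, 0.085, 0, 0, -17.5, -1],
    [0.122, 0.192, 0.085, 0, 0, -17.5, -1],
    [0.122, 0.192, 0.085, 0, 0, -17.5, -1]
  ]
}}

```text
t: 4.8
eef_pos: [577.0, 297.2, 135.8]
tcp_rot: [-2.592, 1.569, -2.743]
ft_force: [-0.8, -0.1, -0.9]
opening: 0.147
```

```bash
python3 snap.py w4
```

```text
t 4.8 tcp [576.97 297.18 135.79] zyaw -8.66 x [-1.3e-03 -6.0e-04 -1.0e+00] F [-0.8 -0.1 -0.9] M [ 0.09 -0.12 -0.  ] op 0.14684451428875506 q [ 0.374  0.606  1.576 -0.     0.961 -1.046]
```

View pics/w4.png

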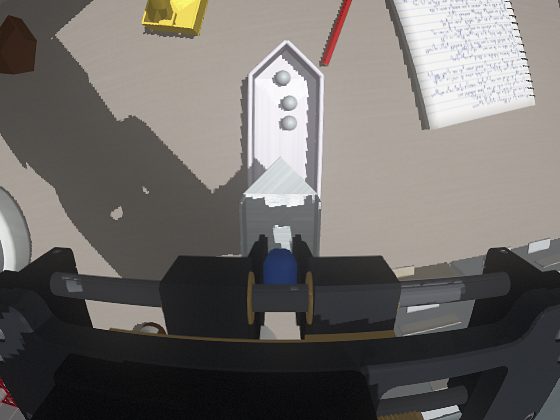

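```bash
python3 - <<'E'
from h import *
c=cam("w4")
crop(c["img"],235,35,335,125,8,"pics/w4a.png")
crop(c["img"],235,120,335,215,8,"pics/w4b.png")
c=cam("w3");crop(c["img"],235,150,325,240,8,"pics/w3a.png")
E
```

```text
(no output)
```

View pics/w4a.png

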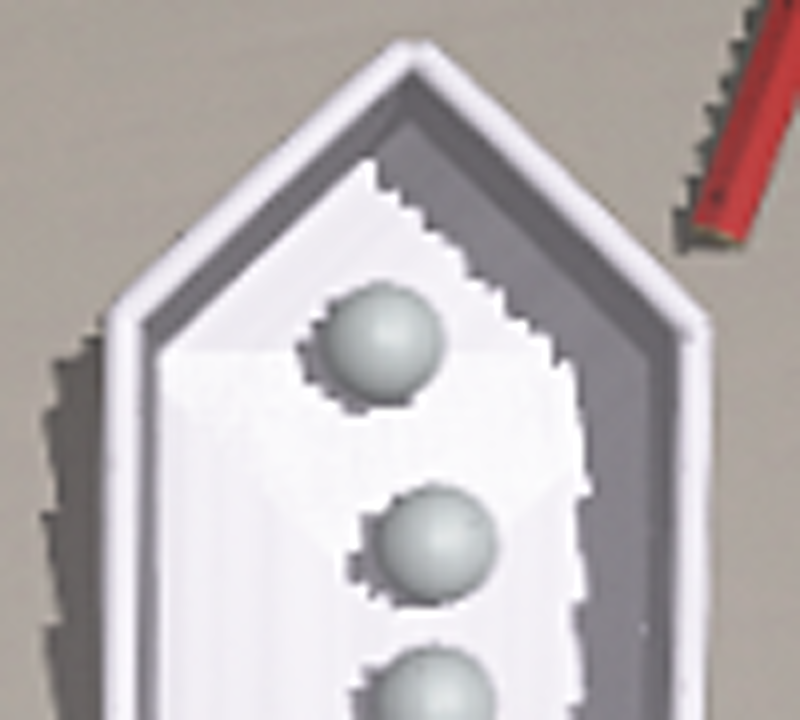

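View pics/w4b.png

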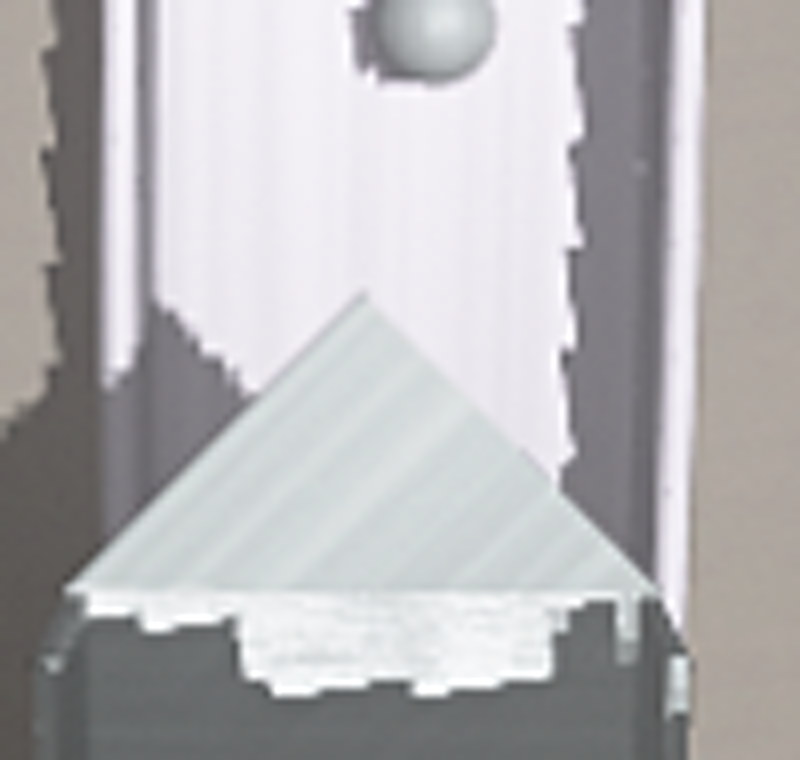

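View pics/w3a.png

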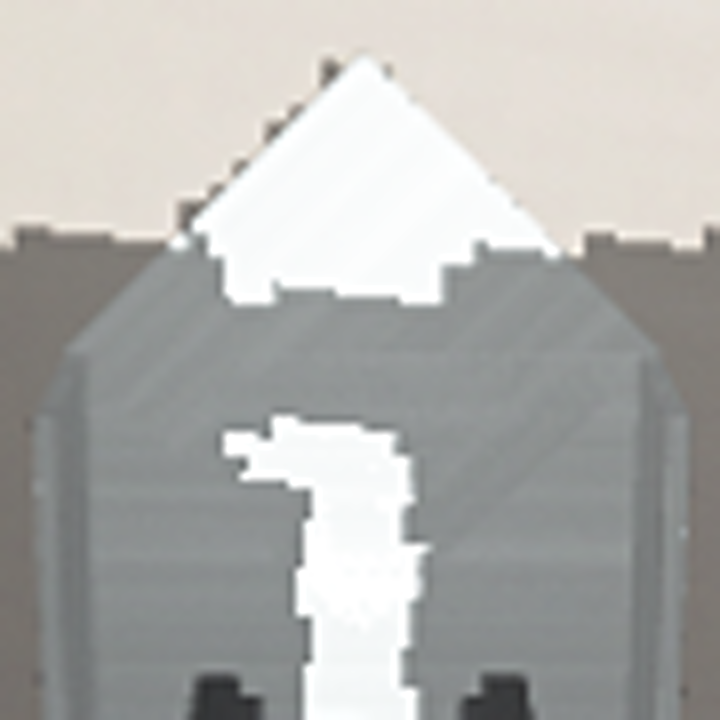

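```bash
cat > tr.py <<'E'
from h import *
def fitpose(c,x0,P,uv,z0=0,lines=[]):
    # lines: (y,z,u,v) point on a line along local x
    P=np.array(P,float);uv=np.array(uv,float);n=len(lines)
    def W(q,P):
        a=q[2];return np.c_[q[0]+np.cos(a)*P[:,0]-np.sin(a)*P[:,1],q[1]+np.sin(a)*P[:,0]+np.cos(a)*P[:,1],P[:,2]+z0]
    def f(q):
        PP=np.vstack([P]+[np.array([[q[3+i],l[0],l[1]]]) for i,l in enumerate(lines)])
        U=np.vstack([uv]+[np.array([[l[2],l[3]]]) for l in lines])
        return (fproj(c,W(q,PP),c["T"])-U).ravel()
    o=least_squares(f,list(x0)+[0]*n,loss='soft_l1')
    print("pose",o.x[:2].round(2),np.degrees(o.x[2]).round(2),"res",f(o.x).reshape(-1,2).round(1).tolist(),"t",o.x[3:].round(0));return o.x
if __name__=="__main__":
    c=cam("w4")
    A=lambda u,v:(235+u/8,35+v/8)
    B=lambda u,v:(235+u/8,120+v/8)
    P=[[-85,0,30],[-57,-28,30],[-57,28,30],[-57,-28,4],[-57,28,4],[-85,0,4]]
    uv=[A(412,72),A(142,325),A(682,340),A(160,352),A(652,357),A(412,122)]
    L=[(-28,30,*B(137,100)),(-32,30,*B(103,100)),(-28,30,*B(137,300)),(-32,30,*B(103,300)),(28,30,*B(670,100)),(32,30,*B(705,100)),(28,30,*B(660,500)),(32,30,*B(692,500))]
    tr=fitpose(c,[522,304,-.15],P,uv,0,L)
    S=[[-42,0,1.5],[-16,-26,1.5],[-16,26,1.5]]
    sc=fitpose(c,[571,298,-.15],S,[B(365,292),B(66,590),B(656,590)],84.2)
    a=tr[2];d=np.array([[np.cos(a),np.sin(a)],[-np.sin(a),np.cos(a)]])@(sc[:2]-tr[:2]);print("scoop in trough",d.round(2),np.degrees(sc[2]-a).round(2), "tr x,y axes",np.cos(a),np.sin(a))
    for u,v in [(385,342),(438,545),(436,705)]:
        p=fatz(c,A(u,v),11,c["T"]);print("ball tr",(np.array([[np.cos(a),np.sin(a)],[-np.sin(a),np.cos(a)]])@(p[:2]-tr[:2])).round(1))
E
python3 tr.py
```

```text
pose [523.86 310.08] -9.3 res [[0.3, -0.0], [0.3, -0.1], [-0.6, -0.8], [0.4, 0.3], [-0.2, 0.7], [-0.3, 0.0], [0.5, 0.0], [0.0, 0.0], [0.4, -0.0], [0.0, -0.0], [-0.2, -0.0], [0.0, 0.0], [-0.6, -0.0], [-0.0, -0.0]] t [-8. -8. 13. 14. -9. -9. 35. 35.]
pose [570.88 298.46] -8.76 res [[-0.2, 0.1], [-0.0, -0.2], [0.3, 0.1]] t []
scoop in trough [48.27 -3.86] 0.54 tr x,y axes 0.9868536210516331 -0.1616166161546507
ball tr [-57.6  -2.6]
ball tr [-34.4   3.7]
ball tr [-16.1   3.7]
```

Request:
{"fn": "move_arm", "kwargs": {
  "targets": [
    [0.001, 0.0038, -0.012, 0, 0, -0.5, -1],
    [0.001, 0.0038, -0.03, 0, 0, -0.5, -1],
    [0.001, 0.0038, -0.044, 0, 0, -0.5, -1],
    [0.001, 0.0038, -0.046, 0, 0, -0.5, -1],
    [0.001, 0.0038, -0.046, 0, 0, -0.5, -1]
  ]
}}

```text
t: 5.35
eef_pos: [578.4, 300.1, 90.2]
tcp_rot: [-2.694, 1.57, -2.857]
ft_force: [-0.1, 0.9, 0.2]
opening: 0.146
```

```bash
python3 snap.py w5;python3 - <<'E'
from h import *
c=cam("w5")
crop(c["img"],235,25,335,125,8,"pics/w5a.png")
crop(c["img"],235,120,335,220,8,"pics/w5b.png")
E
```

```text
t 5.35 tcp [578.44 300.08  90.23] zyaw -9.3 x [-9.e-04 -3.e-04 -1.e+00] F [-0.1  0.9  0.2] M [ 0.08 -0.14 -0.02] op 0.14629392839001612 q [ 0.377  0.663  1.605  0.     0.874 -1.031]
```

View pics/w5a.png

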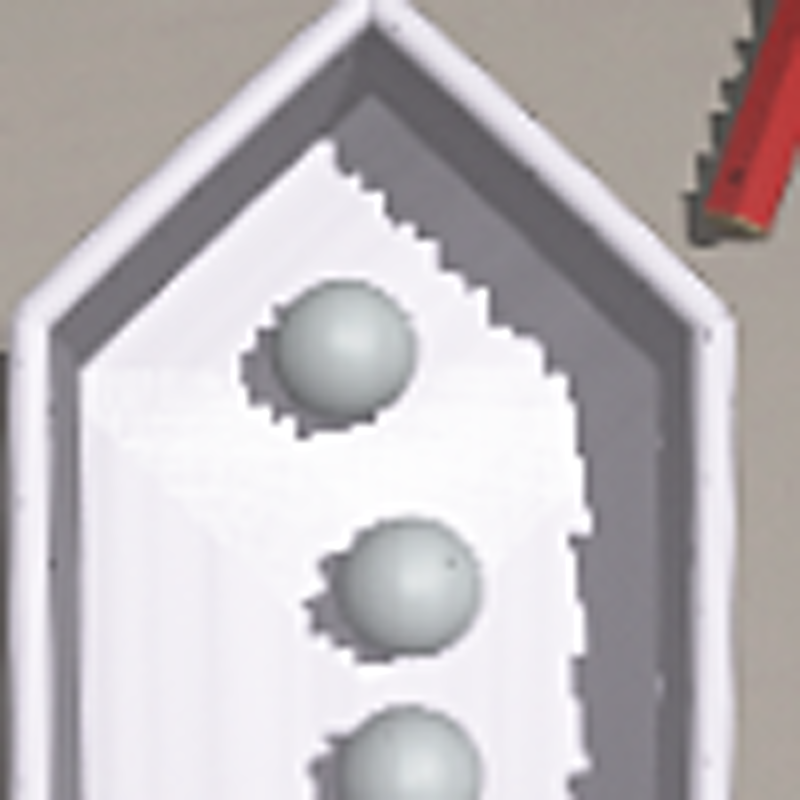

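View pics/w5b.png

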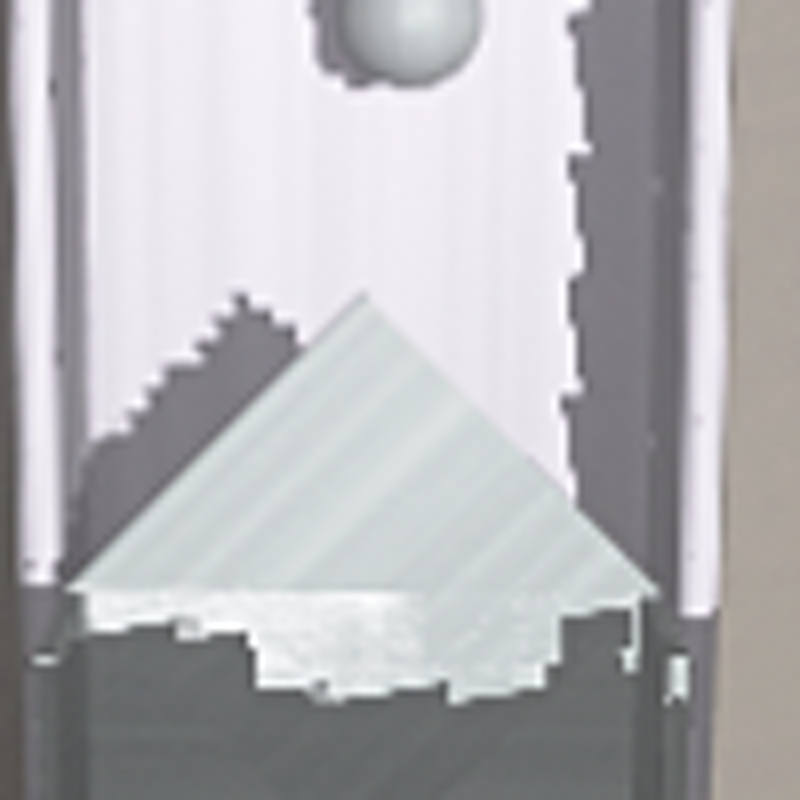

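```bash
cat > tr5.py <<'E'
from tr import *
c=cam("w5")
A=lambda u,v:(235+u/8,25+v/8)
B=lambda u,v:(235+u/8,120+v/8)
P=[[-85,0,30],[-57,-28,30],[-57,28,30],[-57,-28,4],[-57,28,4],[-85,0,4]]
uv=[A(372,28),A(50,325),A(692,328),A(80,368),A(662,368),A(372,95)]
L=[(-28,30,*B(52,100)),(-32,30,*B(14,100)),(-28,30,*B(62,500)),(-32,30,*B(22,500)),(28,30,*B(691,100)),(32,30,*B(730,100)),(28,30,*B(684,500)),(32,30,*B(720,500))]
tr=fitpose(c,[522,304,-.15],P,uv,0,L)
S=[[-42,0,1.5],[-16,-26,1.5],[-16,26,1.5]]
sc=fitpose(c,[571,298,-.15],S,[B(365,292),B(66,590),B(657,590)],38.6)
a=tr[2];d=np.array([[np.cos(a),np.sin(a)],[-np.sin(a),np.cos(a)]])@(sc[:2]-tr[:2]);print("scoop in trough",d.round(2),np.degrees(sc[2]-a).round(2))
for u,v in [(345,355),(410,587),(411,775)]:
    p=fatz(c,A(u,v),11,c["T"]);print("ball tr",(np.array([[np.cos(a),np.sin(a)],[-np.sin(a),np.cos(a)]])@(p[:2]-tr[:2])).round(1))
E
python3 tr5.py
```

```text
pose [523.66 310.3 ] -9.21 res [[0.0, -0.5], [0.5, 0.2], [-0.2, -0.1], [0.6, 0.1], [-0.6, 0.2], [-0.1, -0.0], [0.6, -0.0], [-0.2, 0.0], [0.3, -0.0], [-0.1, 0.0], [-0.5, -0.0], [0.2, 0.0], [-0.6, -0.0], [0.3, 0.0]] t [-9. -9. 27. 27. -9. -9. 27. 27.]
pose [572.39 301.48] -9.37 res [[-0.2, 0.1], [0.0, -0.2], [0.2, 0.0]] t []
scoop in trough [49.52 -0.9 ] -0.16
ball tr [-56.9  -2.5]
ball tr [-34.3   3.7]
ball tr [-16.1   3.8]
```

Request:
{"fn": "move_arm", "kwargs": {
  "targets": [
    [0, 0.001, -0.006, 0, 0, 0.1, -1],
    [0, 0.001, -0.014, 0, 0, 0.1, -1],
    [0, 0.001, -0.022, 0, 0, 0.1, -1],
    [0, 0.001, -0.028, 0, 0, 0.1, -1],
    [0, 0.001, -0.032, 0, 0, 0.1, -1],
    [0, 0.001, -0.032, 0, 0, 0.1, -1]
  ]
}}

```text
t: 6.0
eef_pos: [578.3, 301.4, 57.9]
tcp_rot: [-2.674, 1.57, -2.834]
ft_force: [-0.2, 0.1, -0.8]
opening: 0.147
```

```bash
python3 snap.py w6;python3 - <<'E'
from h import *
c=cam("w6")
crop(c["img"],220,20,345,230,4,"pics/w6a.png")
E
```

```text
t 6.0 tcp [578.3  301.4   57.89] zyaw -9.16 x [-1.e-03 -3.e-04 -1.e+00] F [-0.2  0.1 -0.8] M [ 0.12 -0.15 -0.  ] op 0.1468598207802419 q [ 0.379  0.705  1.624  0.     0.814 -1.032]
```

View pics/w6a.png

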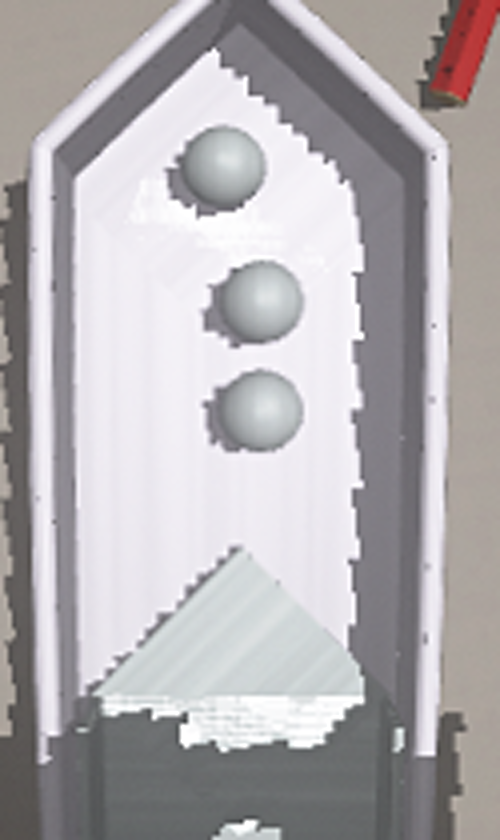

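```bash
python3 - <<'E'
from h import *
c=cam("w6")
crop(c["img"],235,20,335,110,8,"pics/w6c.png")
crop(c["img"],225,130,335,225,7,"pics/w6b.png")
E
```

```text
(no output)
```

View pics/w6b.png

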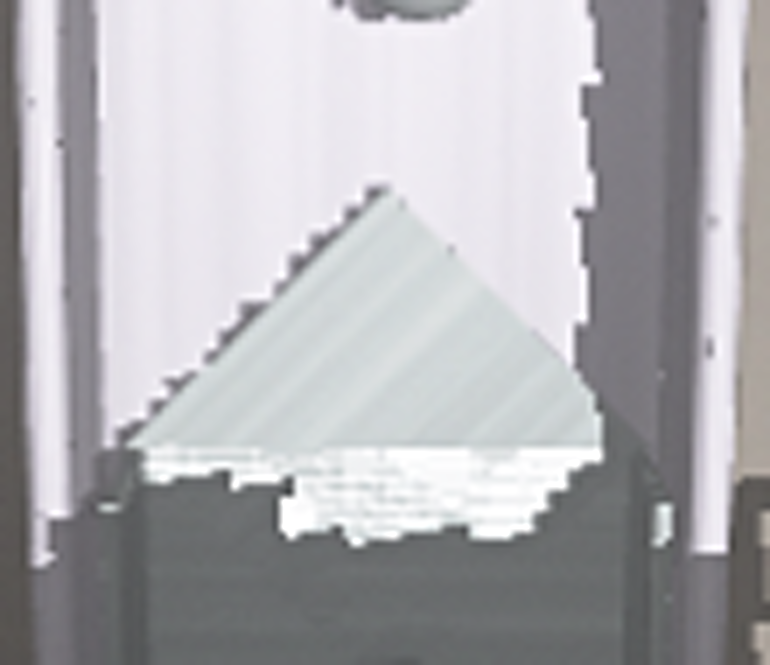

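View pics/w6c.png

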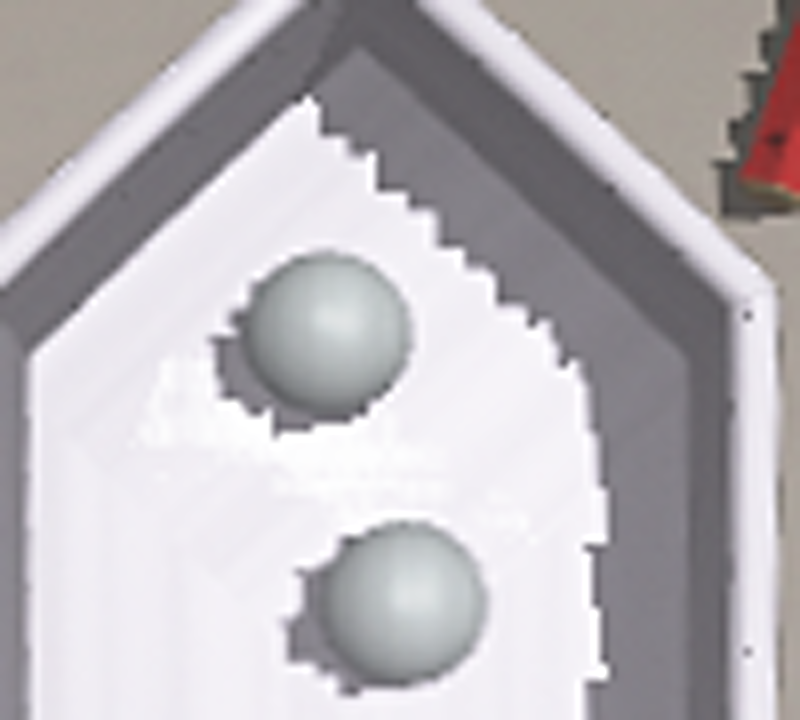

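Request:
{"fn": "move_arm", "kwargs": {
  "targets": [
    [0, 0, -0.001, -0.1, -0.5, 0, -1],
    [0, 0, -0.0015, -0.16, -1, 0, -1],
    [0, 0, -0.002, -0.16, -1, 0, -1],
    [0, 0, -0.002, -0.16, -1, 0, -1]
  ]
}}

```text
t: 6.45
eef_pos: [578.5, 301.6, 56.8]
tcp_rot: [0.011, 1.553, -0.149]
ft_force: [-0.3, -0.9, -0.7]
opening: 0.146
```

```bash
python3 snap.py w7
```

```text
t 6.45 tcp [578.49 301.56  56.78] zyaw -9.16 x [ 0.0176 -0.0026 -0.9998] F [-0.3 -0.9 -0.7] M [ 0.08 -0.16 -0.06] op 0.14559813417762354 q [ 0.383  0.702  1.635 -0.013  0.789 -1.019]
```

Request:
{"fn": "move_arm", "kwargs": {
  "targets": [
    [0, 0, -0.0006, 0, 0, 0, -1],
    [0, 0, -0.001, 0, 0, 0, -1],
    [0, 0, -0.001, 0, 0, 0, -1],
    [0, 0, -0.001, 0, 0, 0, -1]
  ]
}}

```text
t: 6.9
eef_pos: [578.7, 301.6, 56.3]
tcp_rot: [0.028, 1.553, -0.132]
ft_force: [-1.2, -0.6, 5.3]
opening: 0.15
```

```bash
python3 snap.py w8
```

```text
t 6.9 tcp [578.74 301.59  56.29] zyaw -9.17 x [ 0.018  -0.0024 -0.9998] F [-1.2 -0.6  5.3] M [0.1  0.36 0.03] op 0.14984557758138733 q [ 0.383  0.703  1.635 -0.013  0.788 -1.019]
```

Request:
{"fn": "move_arm", "kwargs": {
  "targets": [
    [-0.004, 0.0006, 0.0004, 0, 0, 0, -1],
    [-0.008, 0.0013, 0.0004, 0, 0, 0, -1],
    [-0.012, 0.0019, 0.0004, 0, 0, 0, -1],
    [-0.016, 0.0026, 0.0004, 0, 0, 0, -1],
    [-0.02, 0.0032, 0.0004, 0, 0, 0, -1],
    [-0.024, 0.0039, 0.0004, 0, 0, 0, -1],
    [-0.028, 0.0045, 0.0004, 0, 0, 0, -1],
    [-0.032, 0.0052, 0.0004, 0, 0, 0, -1],
    [-0.036, 0.0058, 0.0004, 0, 0, 0, -1],
    [-0.04, 0.0065, 0.0004, 0, 0, 0, -1]
  ]
}}

```text
t: 7.95
eef_pos: [538.5, 308.2, 56.3]
tcp_rot: [0.029, 1.553, -0.131]
ft_force: [1.3, 0.9, 1.4]
opening: 0.146
```

```bash
python3 snap.py w9;python3 - <<'E'
from h import *
c=cam("w9")
crop(c["img"],215,30,345,230,4,"pics/w9a.png")
E
```

```text
t 7.95 tcp [538.45 308.17  56.34] zyaw -9.17 x [ 0.0181 -0.0024 -0.9998] F [1.3 0.9 1.4] M [ 0.13 -0.05 -0.05] op 0.14557562620584483 q [ 0.418  0.668  1.721 -0.014  0.737 -0.983]
```

View pics/w9a.png

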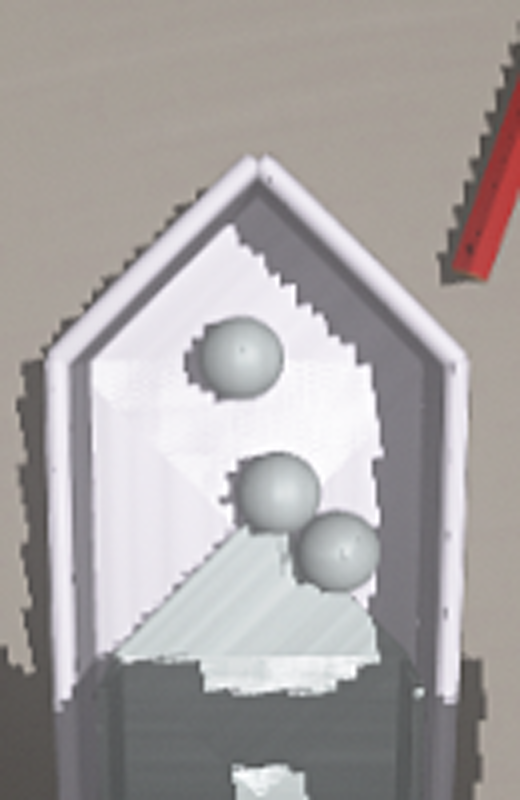

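Request:
{"fn": "move_arm", "kwargs": {
  "targets": [
    [-0.003, 0.0005, 0, 0, 0, 0, -1],
    [-0.006, 0.001, 0, 0, 0, 0, -1],
    [-0.009, 0.0015, 0, 0, 0, 0, -1],
    [-0.012, 0.0019, 0, 0, 0, 0, -1],
    [-0.015, 0.0024, 0, 0, 0, 0, -1],
    [-0.018, 0.0029, 0, 0, 0, 0, -1],
    [-0.021, 0.0034, 0, 0, 0, 0, -1],
    [-0.024, 0.0039, 0, 0, 0, 0, -1],
    [-0.027, 0.0044, 0, 0, 0, 0, -1],
    [-0.03, 0.0049, 0, 0, 0, 0, -1]
  ]
}}

```text
t: 9.0
eef_pos: [508.6, 313.1, 56.3]
tcp_rot: [0.03, 1.552, -0.13]
ft_force: [0.7, 0.5, 4.0]
opening: 0.148
```

```bash
python3 snap.py w10;python3 - <<'E'
from h import *
c=cam("w10")
crop(c["img"],215,70,345,230,5,"pics/w10a.png")
E
```

```text
t 9.0 tcp [508.55 313.06  56.31] zyaw -9.16 x [ 0.0182 -0.0024 -0.9998] F [0.7 0.5 4. ] M [0.15 0.02 0.02] op 0.14792619016295722 q [ 0.446  0.643  1.781 -0.015  0.702 -0.953]
```

View pics/w10a.png

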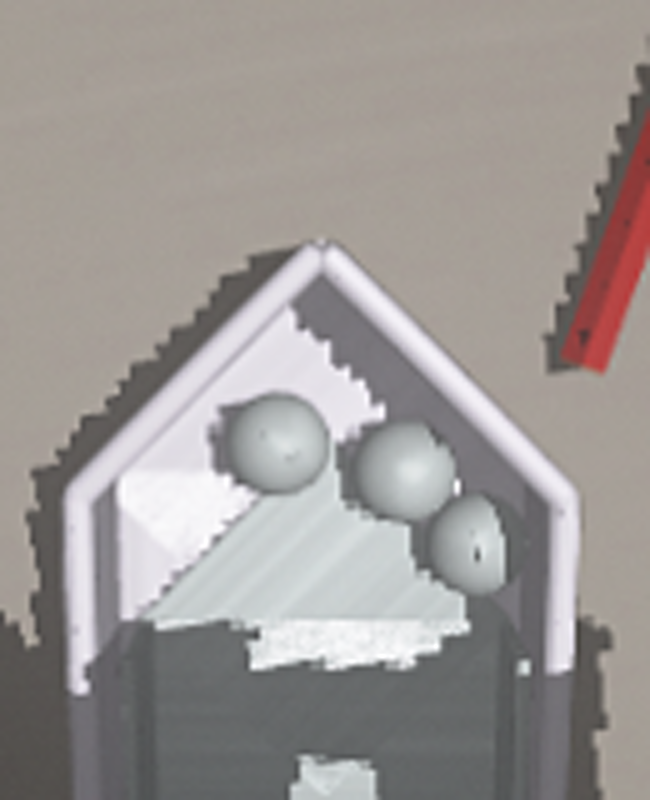

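Request:
{"fn": "move_arm", "kwargs": {
  "targets": [
    [-0.002, 0.0003, 0, 0, 0, 0, -1],
    [-0.004, 0.0006, 0, 0, 0, 0, -1],
    [-0.006, 0.001, 0, 0, 0, 0, -1],
    [-0.008, 0.0013, 0, 0, 0, 0, -1],
    [-0.01, 0.0016, 0, 0, 0, 0, -1],
    [-0.012, 0.0019, 0, 0, 0, 0, -1],
    [-0.014, 0.0023, 0, 0, 0, 0, -1],
    [-0.016, 0.0026, 0, 0, 0, 0, -1],
    [-0.0175, 0.0028, 0, 0, 0, 0, -1],
    [-0.0175, 0.0028, 0, 0, 0, 0, -1]
  ]
}}

```text
t: 10.05
eef_pos: [490.9, 315.9, 56.3]
tcp_rot: [0.027, 1.553, -0.133]
ft_force: [2.8, 1.1, 6.6]
opening: 0.146
```

```bash
python3 snap.py w11;python3 - <<'E'
from h import *
c=cam("w11")
crop(c["img"],215,70,345,230,5,"pics/w11a.png")
E
```

```text
t 10.05 tcp [490.92 315.88  56.32] zyaw -9.16 x [ 0.0179 -0.0024 -0.9998] F [2.8 1.1 6.6] M [ 0.08 -0.55  0.04] op 0.1464476202290305 q [ 0.463  0.63   1.815 -0.016  0.682 -0.935]
```

View pics/w11a.png

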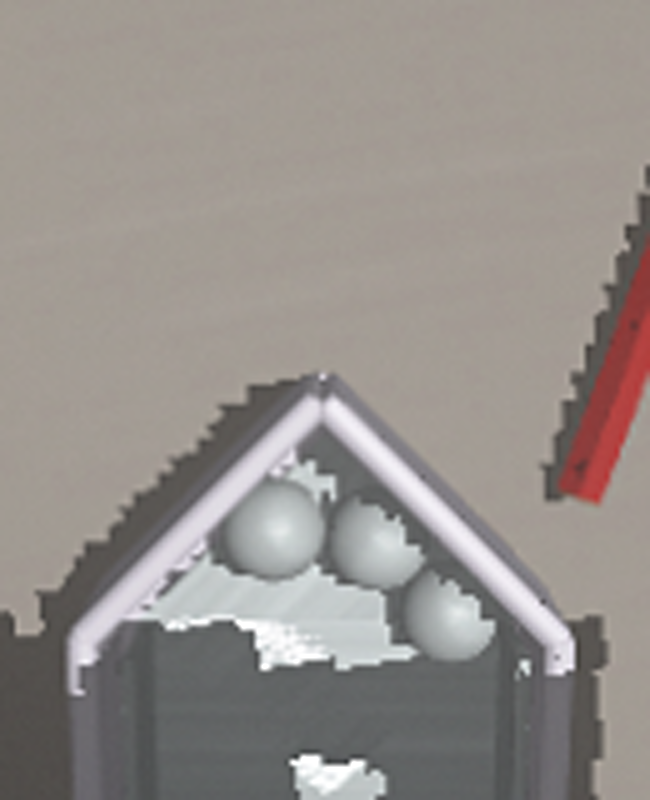

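Request:
{"fn": "move_arm", "kwargs": {
  "targets": [
    [-0.001, 0.0002, 0, 0, 0, 0, -1],
    [-0.002, 0.0003, 0, 0, 0, 0, -1],
    [-0.003, 0.0005, 0, 0, 0, 0, -1],
    [-0.003, 0.0005, 0, 0, 0, 0, -1]
  ]
}}

```text
t: 10.5
eef_pos: [488.1, 316.4, 56.3]
tcp_rot: [0.034, 1.552, -0.126]
ft_force: [3.4, -0.2, 6.9]
opening: 0.144
```

```bash
python3 snap.py w12;python3 - <<'E'
from h import *
c=cam("w12")
crop(c["img"],215,70,345,230,5,"pics/w12a.png")
E
```

```text
t 10.5 tcp [488.13 316.37  56.34] zyaw -9.16 x [ 0.0183 -0.0023 -0.9998] F [ 3.4 -0.2  6.9] M [ 0.03 -0.74  0.03] op 0.14413043010329815 q [ 0.466  0.627  1.821 -0.016  0.678 -0.932]
```

View pics/w12a.png

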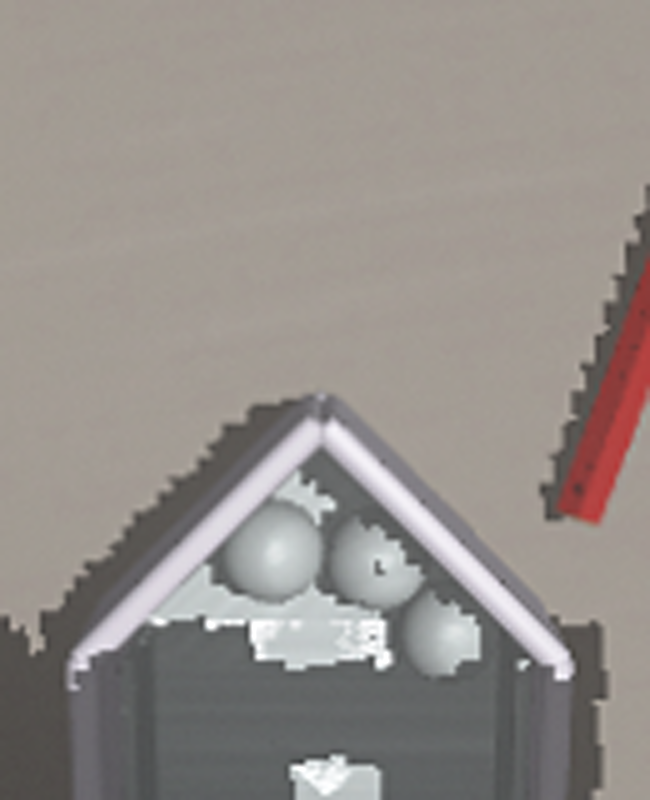

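Request:
{"fn": "move_arm", "kwargs": {
  "targets": [
    [0.002, -0.0003, 0.0016, 0.48, 2.96, 0, -1],
    [0.0045, -0.0007, 0.0028, 0.96, 5.92, 0, -1],
    [0.0073, -0.0012, 0.0038, 1.44, 8.88, 0, -1],
    [0.0103, -0.0017, 0.0046, 1.92, 11.84, 0, -1],
    [0.0131, -0.0021, 0.0052, 2.4, 14.8, 0, -1],
    [0.0161, -0.0026, 0.0058, 2.88, 17.77, 0, -1],
    [0.0161, -0.0026, 0.0058, 2.88, 17.77, 0, -1],
    [0.0161, -0.0026, 0.0058, 2.88, 17.77, 0, -1],
    [0.0161, -0.0026, 0.0058, 2.88, 17.77, 0, -1]
  ]
}}

```text
t: 11.45
eef_pos: [503.2, 313.6, 61.6]
tcp_rot: [-3.14, 1.274, 2.983]
ft_force: [-0.4, 1.0, -1.4]
opening: 0.145
```

```bash
python3 snap.py w13;python3 - <<'E'
from h import *
c=cam("w13")
crop(c["img"],215,70,345,230,5,"pics/w13a.png")
E
```

```text
t 11.45 tcp [503.22 313.64  61.61] zyaw -9.15 x [-0.2887  0.0462 -0.9563] F [-0.4  1.  -1.4] M [ 0.03 -0.41  0.01] op 0.14482842671450546 q [ 0.377  0.719  1.621  0.171  1.065 -1.137]
```

View pics/w13a.png

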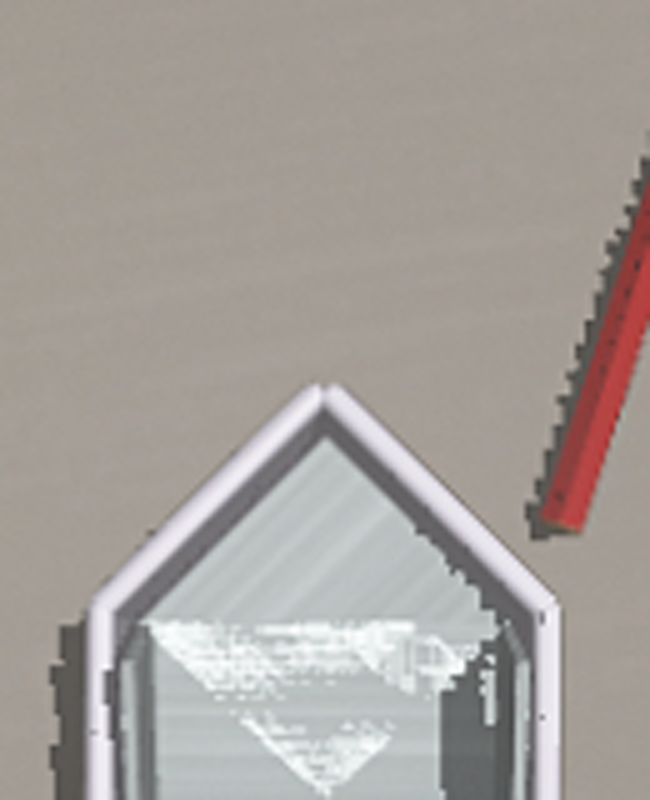

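Request:
{"fn": "move_arm", "kwargs": {
  "targets": [
    [0, 0, 0.005, 0, 0, 0, -1],
    [0, 0, 0.015, 0, 0, 0, -1],
    [0, 0, 0.03, 0, 0, 0, -1],
    [0, 0, 0.047, 0, 0, 0, -1],
    [0, 0, 0.065, 0, 0, 0, -1],
    [0, 0, 0.083, 0, 0, 0, -1],
    [0, 0, 0.1, 0, 0, 0, -1],
    [0, 0, 0.115, 0, 0, 0, -1],
    [0, 0, 0.125, 0, 0, 0, -1],
    [0, 0, 0.13, 0, 0, 0, -1]
  ]
}}

```text
t: 12.5
eef_pos: [504.3, 313.7, 193.2]
tcp_rot: [3.138, 1.276, 2.978]
ft_force: [-0.2, -0.3, -0.8]
opening: 0.145
```

```bash
python3 snap.py w14;python3 - <<'E'
from h import *
from cell import read_camera
c=read_camera("side");cv2.imwrite("pics/side14.png",c["img"])
c=read_camera("top")
crop(c["img"],90,180,190,280,6,"pics/top14.png")
E
```

```text
t 12.5 tcp [504.28 313.68 193.23] zyaw -9.15 x [-0.2871  0.0474 -0.9567] F [-0.2 -0.3 -0.8] M [ 0.02 -0.38  0.  ] op 0.14456235503210305 q [ 0.376  0.566  1.516  0.155  1.318 -1.093]
```

View pics/w14.png

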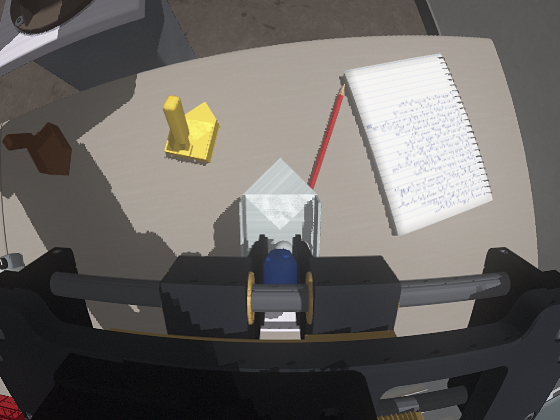

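View pics/side14.png

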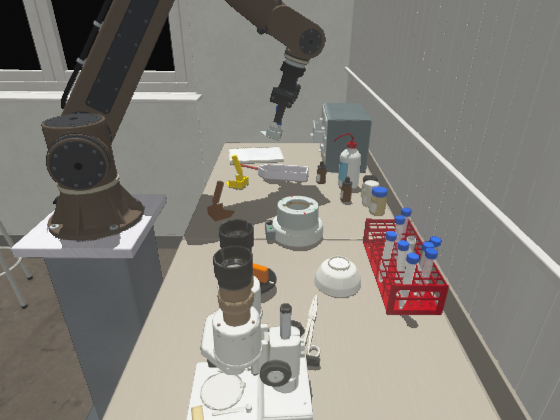

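View pics/top14.png

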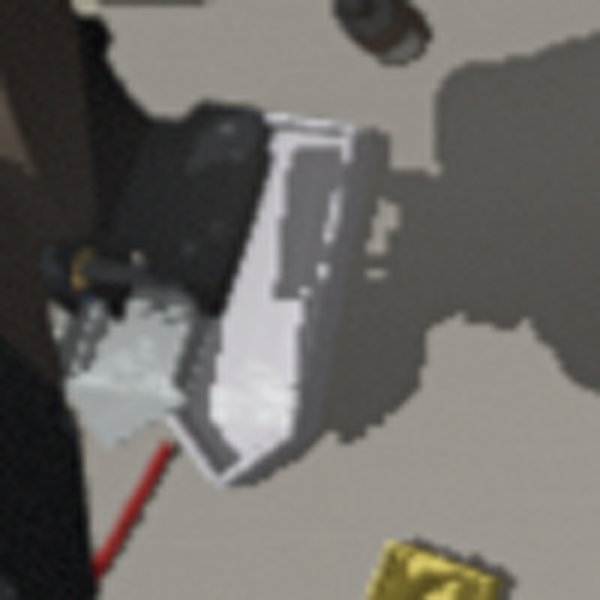

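Request:
{"fn": "move_arm", "kwargs": {
  "targets": [
    [0.001, -0.005, 0, 0, 0, 0, -1],
    [0.004, -0.015, 0, 0, 0, 0, -1],
    [0.007, -0.028, 0, 0, 0, 0, -1],
    [0.012, -0.045, 0, 0, 0, 0, -1],
    [0.017, -0.065, 0, 0, 0, 0, -1],
    [0.023, -0.088, 0, 0, 0, 0, -1],
    [0.03, -0.113, 0, 0, 0, 0, -1],
    [0.037, -0.14, 0, 0, 0, 0, -1],
    [0.044, -0.168, 0, 0, 0, 0, -1],
    [0.052, -0.196, 0, 0, 0, 0, -1]
  ]
}}

```text
t: 13.65
eef_pos: [556.3, 115.1, 191.9]
tcp_rot: [3.141, 1.274, 2.98]
ft_force: [0.6, -1.6, -1.4]
opening: 0.146
```

Request:
{"fn": "move_arm", "kwargs": {
  "targets": [
    [0.007, -0.028, -0.001, 0, 0, 0, -1],
    [0.014, -0.055, -0.003, 0, 0, 0, -1],
    [0.021, -0.08, -0.005, 0, 0, 0, -1],
    [0.028, -0.104, -0.008, 0, 0, 0, -1],
    [0.034, -0.127, -0.011, 0, 0, 0, -1],
    [0.04, -0.149, -0.014, 0, 0, 0, -1],
    [0.046, -0.169, -0.017, 0, 0, 0, -1],
    [0.051, -0.187, -0.02, 0, 0, 0, -1],
    [0.054, -0.201, -0.023, 0, 0, 0, -1],
    [0.056, -0.211, -0.025, 0, 0, 0, -1]
  ]
}}

```text
t: 14.65
eef_pos: [612.2, -94.7, 166.4]
tcp_rot: [3.14, 1.274, 2.98]
ft_force: [-0.2, 0.9, -1.6]
opening: 0.148
```

```bash
python3 snap.py w15
```

```text
t 14.65 tcp [612.21 -94.67 166.42] zyaw -9.19 x [-0.2888  0.0471 -0.9562] F [-0.2  0.9 -1.6] M [ 0.07 -0.37 -0.02] op 0.14836207230903864 q [-0.249  0.654  1.421 -0.026  1.363 -1.65 ]
```

View pics/w15.png

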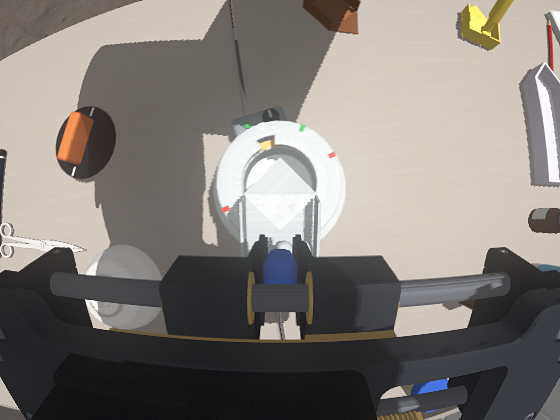

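```bash
python3 - <<'E'
from h import *
c=cam("w15")
crop(c["img"],205,95,355,235,5,"pics/w15a.png")
a=fatz(c,(332,155),89,c["T"]);b=fatz(c,(226,210),89,c["T"]);g=fatz(c,(302,128),89,c["T"])
C=(a+b)/2;print(a,b,C,np.hypot(*(a-b)[:2]))
for p in (a,g): d=p-C;print(np.degrees(np.arctan2(d[1],d[0])),np.hypot(*d[:2]))
E
```

```text
[548.95478212 -40.69025524  89.        ] [ 580.07945359 -133.958328     89.        ] [564.51711785 -87.32429162  89.        ] 98.32435390085938
108.4544709972151 49.162176950429696
148.3802426451517 49.30875096722475
```

View pics/w15a.png

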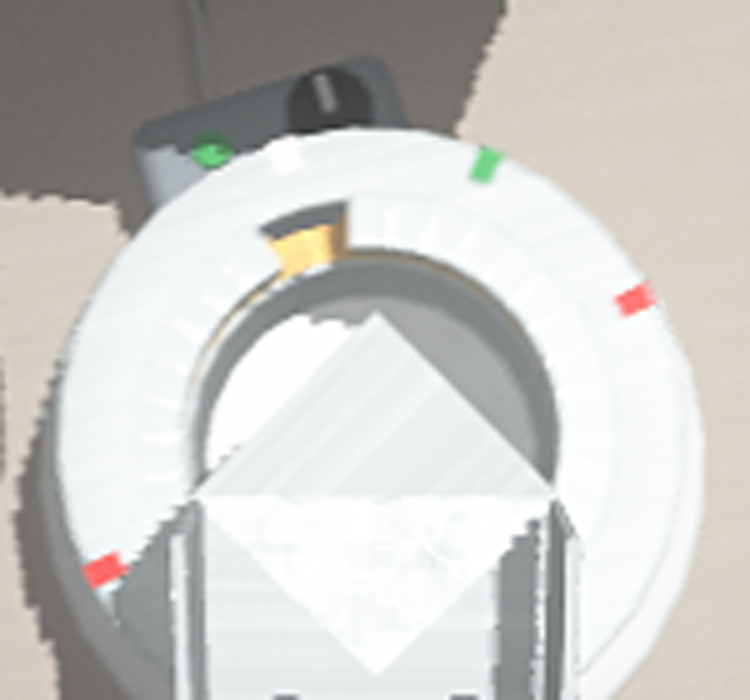

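```bash
python3 - <<'E'
from h import *
c=cam("w15")
r=49;P=[[r*np.cos(np.radians(x)),r*np.sin(np.radians(x)),89] for x in (180,140,100,-80)]
uv=np.array([[287,155],[487,165],[636,298],[105,570]])/5+[205,95]
wfit(c,[564,-87,.146],P,uv)
E
```

```text
pose [564.05 -87.08] 8.05 res [[-0.2, -0.1], [-0.0, -0.1], [0.0, 0.3], [0.2, -0.1]]
```

Request:
{"fn": "move_arm", "kwargs": {
  "targets": [
    [-0.001, 0, -0.001, -0.2, -1, 0, -1],
    [-0.003, 0.0002, -0.003, -0.4, -2.4, 0, -1],
    [-0.0055, 0.0004, -0.0055, -0.65, -4, 0, -1],
    [-0.0085, 0.0007, -0.0085, -0.9, -5.6, 0, -1],
    [-0.012, 0.001, -0.0115, -1.15, -7.1, 0, -1],
    [-0.0155, 0.0013, -0.0145, -1.4, -8.6, 0, -1],
    [-0.0185, 0.0015, -0.017, -1.6, -9.9, 0, -1],
    [-0.021, 0.0017, -0.019, -1.8, -11, 0, -1],
    [-0.023, 0.0019, -0.0205, -1.9, -11.7, 0, -1],
    [-0.0236, 0.0019, -0.021, -1.92, -11.84, 0, -1]
  ]
}}

```text
t: 15.7
eef_pos: [588.1, -90.8, 146.1]
tcp_rot: [3.138, 1.484, 2.979]
ft_force: [0.2, 0.0, -1.0]
opening: 0.149
```

```bash
python3 snap.py w16;python3 - <<'E'
from h import *
c=cam("w16")
crop(c["img"],205,95,355,265,4,"pics/w16a.png")
E
```

```text
t 15.7 tcp [588.11 -90.78 146.11] zyaw -9.12 x [-0.0854  0.014  -0.9963] F [ 0.2  0.  -1. ] M [ 0.01 -0.21 -0.05] op 0.14902897347591051 q [-0.26   0.556  1.649 -0.01   1.023 -1.666]
```

View pics/w16a.png

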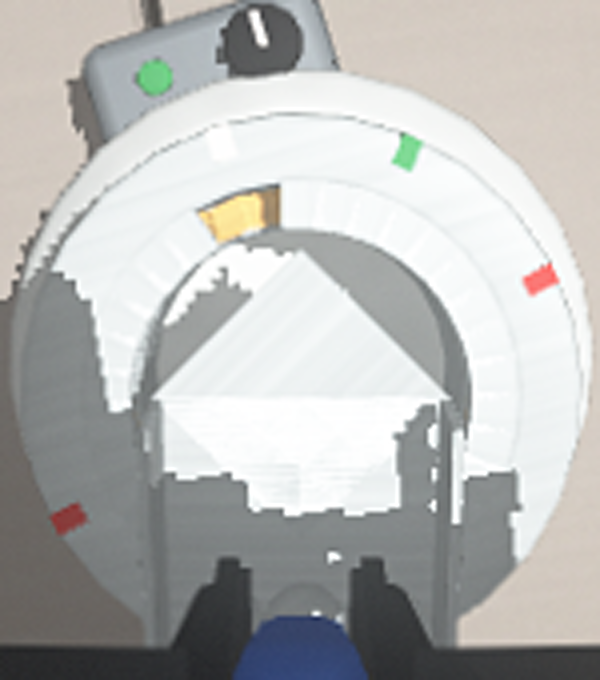

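```bash
python3 - <<'E'
from h import *
c=cam("w16")
r=49;P=[[r*np.cos(np.radians(x)),r*np.sin(np.radians(x)),89] for x in (180,140,100,-80)]
uv=np.array([[222,140],[408,152],[541,279],[69,518]])/4+[205,95]
q=wfit(c,[564,-87,.146],P,uv)
# scoop tip and corners in world given T tool: scoop in tool frame
e=np.array([.987,-.161]);n=np.array([.161,.987])
t=fatz(c,(205+302/4,95+252/4),95+3.6+1.5,c["T"]);a=fatz(c,(205+157/4,95+398/4),95+1.4+1.5,c["T"]);b=fatz(c,(205+447/4,95+398/4),97.9,c["T"])
for p in (t,a,b): print(p.round(1),"along e",(p[:2]-q[:2])@e,"n",(p[:2]-q[:2])@n)
E
```

```text
pose [564.15 -86.38] 8.0 res [[-0.1, 0.3], [0.1, -0.2], [0.1, 0.0], [-0.1, -0.1]]
[537.4 -82.1 100.1] along e -27.141447973724002 n -0.08704756232850741
[ 558.6 -111.3   97.9] along e -1.472237462803636 n -25.468574649344674
[566.6 -60.9  97.9] along e -1.6784367051838194 n 25.530708854963326
```

Request:
{"fn": "move_arm", "kwargs": {
  "targets": [
    [-0.0071, 0.0012, 0, -1.29, -7.9, 0, -1],
    [-0.0143, 0.0023, -0.001, -2.57, -15.8, 0, -1],
    [-0.0213, 0.0035, -0.003, -3.86, -23.7, 0, -1],
    [-0.0282, 0.0046, -0.006, -5.15, -31.6, 0, -1],
    [-0.0347, 0.0057, -0.009, -6.44, -39.5, 0, -1],
    [-0.0409, 0.0067, -0.0128, -7.73, -47.4, 0, -1],
    [-0.0457, 0.0075, -0.0169, -8.85, -54.3, 0, -1],
    [-0.0457, 0.0075, -0.0169, -8.85, -54.3, 0, -1],
    [-0.0457, 0.0075, -0.0169, -8.85, -54.3, 0, -1],
    [-0.0457, 0.0075, -0.0169, -8.85, -54.3, 0, -1]
  ]
}}

```text
t: 16.75
eef_pos: [573.5, -74.3, 241.9]
tcp_rot: [-0.013, 0.832, -0.186]
ft_force: [-0.4, 0.1, -0.2]
opening: 0.146
```

```bash
python3 snap.py w17;python3 - <<'E'
from h import *
from cell import read_camera
c=read_camera("top")
crop(c["img"],220,160,320,270,5,"pics/top17.png")
c=read_camera("side")
crop(c["img"],200,100,350,260,4,"pics/side17.png")
E
```

```text
t 16.75 tcp [573.49 -74.32 241.92] zyaw -9.61 x [ 0.6619 -0.1243 -0.7392] F [-0.4  0.1 -0.2] M [ 0.2   0.35 -0.  ] op 0.1459206537883713 q [-0.27   0.232  2.139  1.039  0.066 -2.684]
```

View pics/w17.png

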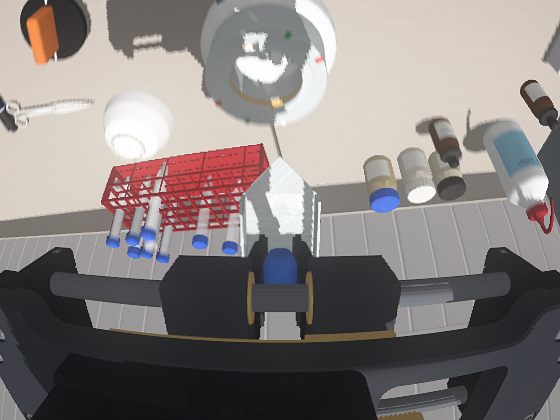

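View pics/side17.png

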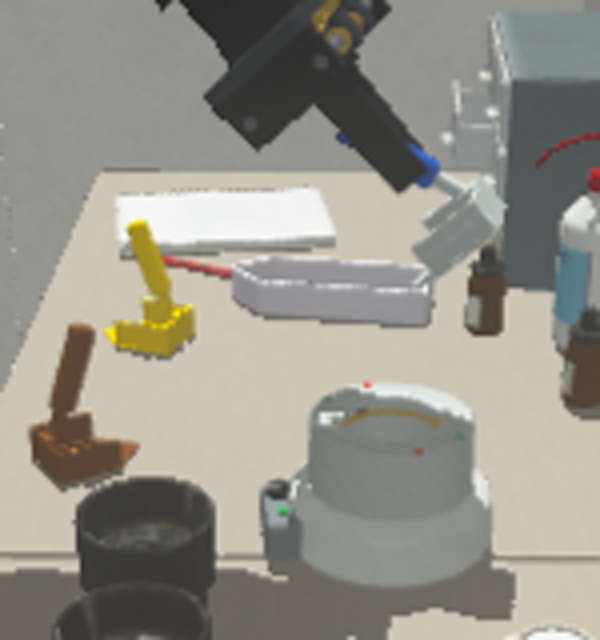

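View pics/top17.png

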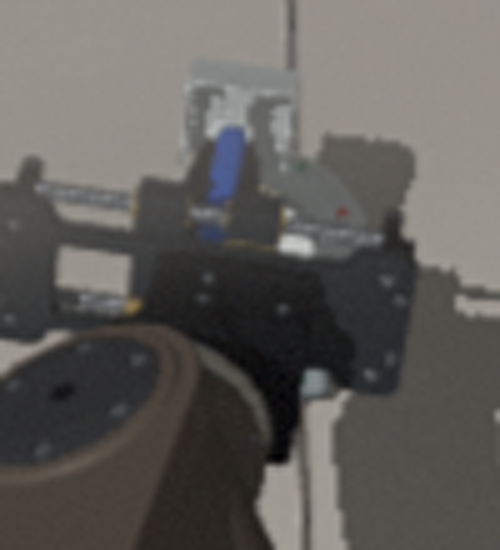

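```bash
python3 - <<'E'
from h import *
c=cam("w17")
crop(c["img"],190,0,350,140,5,"pics/w17a.png")
crop(c["img"],230,145,335,265,6,"pics/w17b.png")
E
```

```text
(no output)
```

View pics/w17a.png

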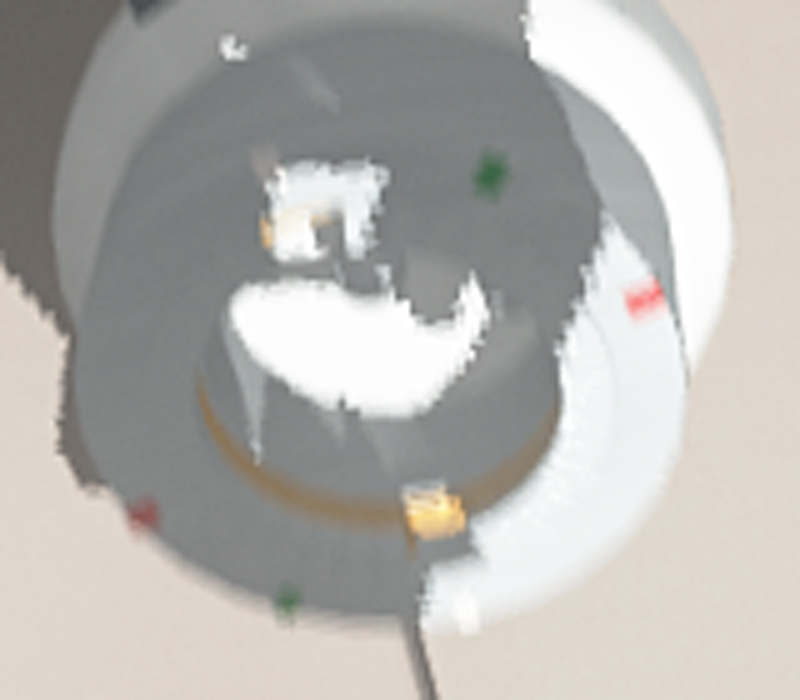

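View pics/w17b.png

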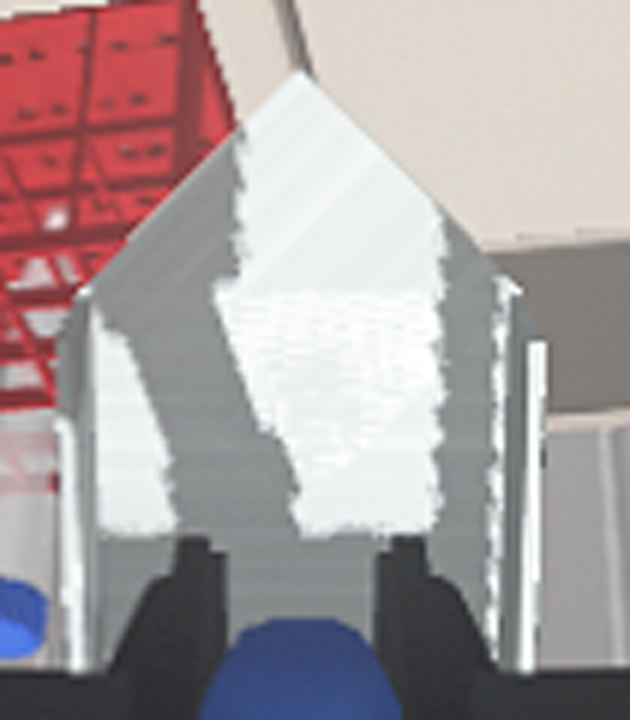

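```bash
python3 - <<'E'
from h import *
c=cam("w17")
im=c["img"][30:95,225:310].astype(float)
im=np.clip((im-60)*2.2,0,255).astype(np.uint8)
cv2.imwrite("pics/w17c.png",cv2.resize(im,None,fx=9,fy=9,interpolation=cv2.INTER_CUBIC))
from cell import read_camera
for n in("side","top"):
    c=read_camera(n);cv2.imwrite(f"pics/{n}18.png",c["img"])
E
```

```text
(no output)
```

View pics/w17c.png

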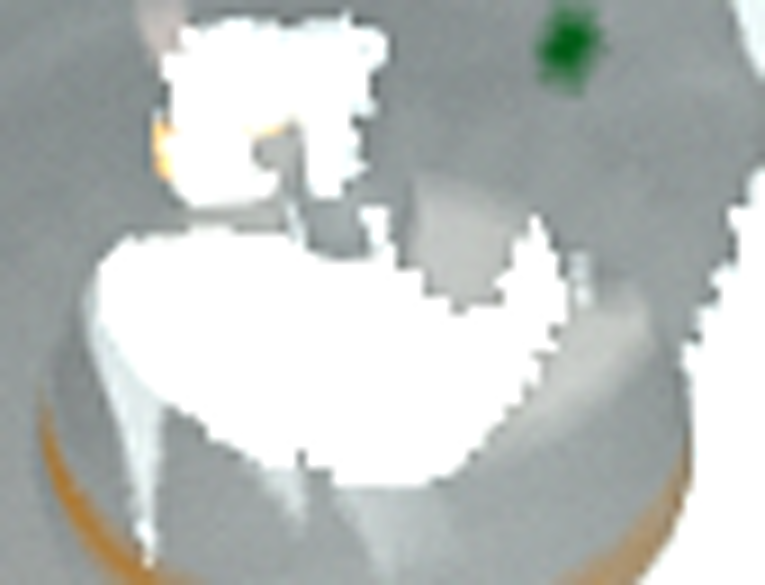

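View pics/side18.png

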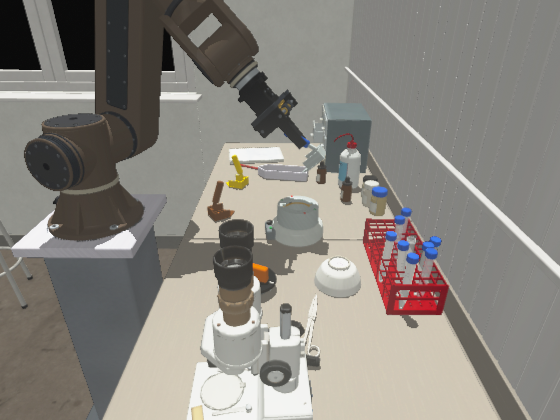

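View pics/top18.png

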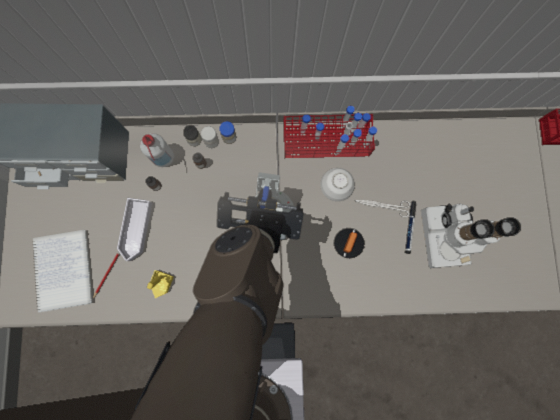

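Request:
{"fn": "move_arm", "kwargs": {
  "targets": [
    [0.003, -0.002, -0.001, 1.1, 6.9, 0, -1],
    [0.006, -0.004, -0.002, 2.2, 13.8, 0, -1],
    [0.01, -0.006, -0.004, 3.3, 20.7, 0, -1],
    [0.014, -0.009, -0.006, 4.4, 27.6, 0, -1],
    [0.018, -0.012, -0.008, 5.5, 34.5, 0, -1],
    [0.022, -0.015, -0.01, 6.6, 41.4, 0, -1],
    [0.027, -0.018, -0.012, 6.7, 42, 0, -1],
    [0.027, -0.018, -0.012, 6.7, 42, 0, -1],
    [0.027, -0.018, -0.012, 6.7, 42, 0, -1]
  ]
}}

```text
t: 17.9
eef_pos: [600.3, -92.6, 226.7]
tcp_rot: [-1.935, 1.551, -2.1]
ft_force: [-0.4, 0.6, -0.7]
opening: 0.142
```

```bash
python3 snap.py w19
```

```text
t 17.9 tcp [600.34 -92.63 226.66] zyaw -9.45 x [-0.0101 -0.0173 -0.9998] F [-0.4  0.6 -0.7] M [ 0.07 -0.13  0.01] op 0.14200404617030277 q [-0.253  0.457  1.584 -0.022  1.106 -1.649]
```

View pics/w19.png

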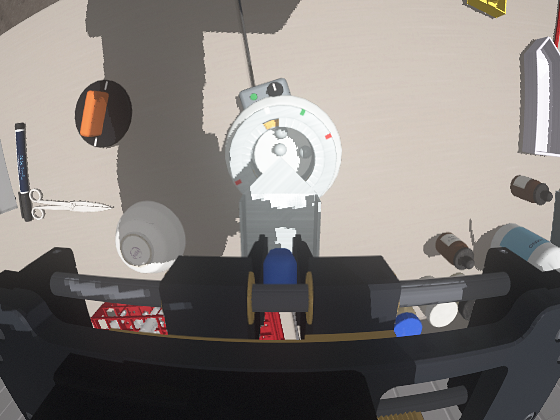

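```bash
python3 - <<'E'
from h import *
c=cam("w19")
crop(c["img"],220,90,345,215,6,"pics/w19a.png")
E
```

```text
(no output)
```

View pics/w19a.png

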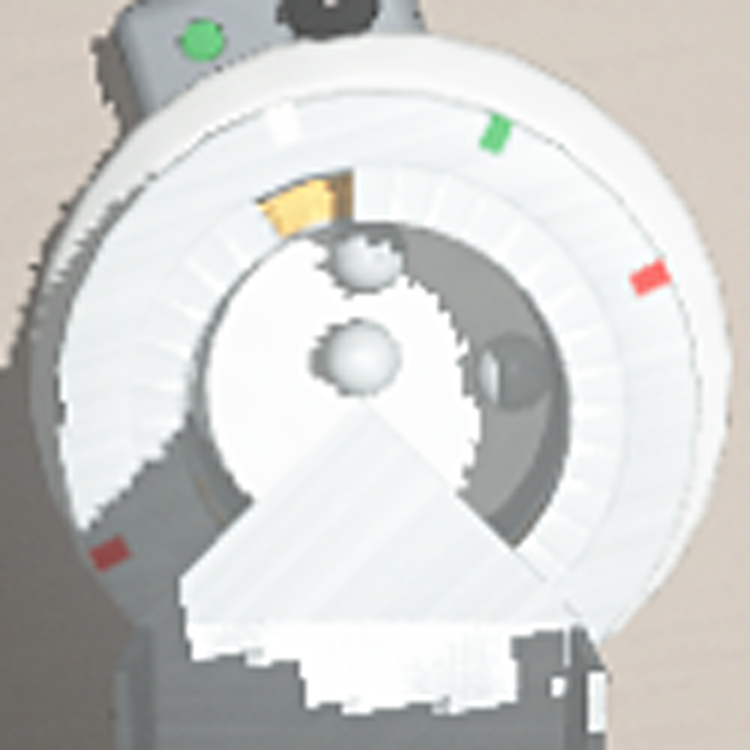

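Request:
{"fn": "move_arm", "kwargs": {
  "targets": [
    [-0.015, 0.02, -0.005, 1.0, -0.6, 0, -1],
    [-0.04, 0.055, -0.02, 1.0, -0.6, 0, -1],
    [-0.07, 0.095, -0.05, 1.0, -0.6, 0, -1],
    [-0.1, 0.135, -0.08, 1.0, -0.6, 0, -1],
    [-0.125, 0.17, -0.11, 1.0, -0.6, 0, -1],
    [-0.14, 0.19, -0.135, 1.0, -0.6, 0, -1],
    [-0.145, 0.197, -0.15, 1.0, -0.6, 0, -1],
    [-0.145, 0.197, -0.15, 1.0, -0.6, 0, -1],
    [-0.145, 0.197, -0.15, 1.0, -0.6, 0, -1]
  ]
}}

```text
t: 18.85
eef_pos: [455.3, 104.2, 79.4]
tcp_rot: [0.076, 1.567, -0.088]
ft_force: [-0.2, 0.1, -1.1]
opening: 0.143
```

```bash
python3 snap.py w20
```

```text
t 18.85 tcp [455.27 104.18  79.45] zyaw -9.44 x [ 3.3e-03 -3.0e-04 -1.0e+00] F [-0.2  0.1 -1.1] M [ 0.1  -0.15 -0.01] op 0.1426040129073984 q [ 8.400e-02  4.780e-01  2.077e+00 -1.000e-03  5.830e-01 -1.322e+00]
```

View pics/w20.png

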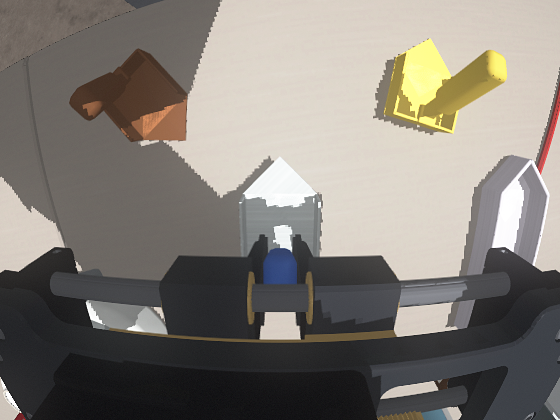

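Request:
{"fn": "move_arm", "kwargs": {
  "targets": [
    [0, 0, -0.01, 0, 0.2, 0, -1],
    [0, 0, -0.018, 0, 0.2, 0, -1],
    [0, 0, -0.023, 0, 0.2, 0, -1],
    [0, 0, -0.026, 0, 0.2, 0, -1],
    [0, 0, -0.0275, 0, 0.2, 0, -1],
    [0, 0, -0.0275, 0, 0.2, 0, -1],
    [0, 0, -0.0275, 0, 0.2, 0, -1]
  ]
}}

```text
t: 19.6
eef_pos: [455.0, 104.1, 51.7]
tcp_rot: [-2.594, 1.569, -2.759]
ft_force: [-1.2, -4.0, 11.1]
opening: 0.145
```

Request:
{"fn": "move_arm", "kwargs": {
  "targets": [
    [0, 0, 0.0006, 0, 0, 0, -1],
    [0, 0, 0.0008, 0, 0, 0, -1],
    [0, 0, 0.0008, 0, 0, 0, -0.6],
    [0, 0, 0.0008, 0, 0, 0, 0],
    [0, 0, 0.0008, 0, 0, 0, 0.5],
    [0, 0, 0.0008, 0, 0, 0, 0.5],
    [0, 0, 0.0008, 0, 0, 0, 0.5]
  ]
}}

```text
t: 20.3
eef_pos: [455.1, 104.4, 52.0]
tcp_rot: [-2.699, 1.569, -2.864]
ft_force: [-0.4, 0.0, -0.4]
opening: 0.48
```

```bash
python3 snap.py w21
```

```text
t 20.3 tcp [455.15 104.42  52.01] zyaw -9.46 x [-1.7e-03 -5.0e-04 -1.0e+00] F [-0.4  0.  -0.4] M [ 0.09 -0.18 -0.04] op 0.48021832798495523 q [ 8.400e-02  5.310e-01  2.094e+00 -1.000e-03  5.180e-01 -1.321e+00]
```

View pics/w21.png

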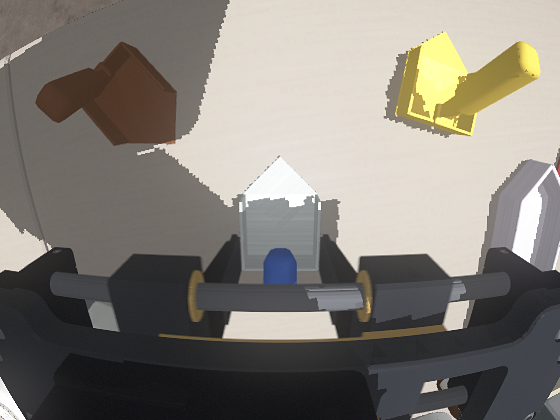

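Request:
{"fn": "move_arm", "kwargs": {
  "targets": [
    [0, 0, 0.03, 0, 0, 0, 0.6],
    [0, 0, 0.07, 0, 0, 0, 1],
    [0, 0, 0.11, 0, 0, 0, 1],
    [0, -0.03, 0.12, 0, 0, -2, 1],
    [0.002, -0.08, 0.12, 0, 0, -4, 1],
    [0.004, -0.13, 0.12, 0, 0, -7, 1],
    [0.006, -0.18, 0.12, 0, 0, -10, 1],
    [0.008, -0.23, 0.12, 0, 0, -13, 1],
    [0.01, -0.28, 0.12, 0, 0, -15.5, 1],
    [0.012, -0.33, 0.12, 0, 0, -15.5, 1]
  ]
}}

```text
t: 21.35
eef_pos: [466.7, -227.5, 172.1]
tcp_rot: [-2.707, 1.569, 3.138]
ft_force: [0.8, 0.5, 0.4]
opening: 1.0
```

Request:
{"fn": "move_arm", "kwargs": {
  "targets": [
    [0.001, -0.045, 0, 0, 0, 0, 1],
    [0.002, -0.075, 0, 0, 0, 0, 1],
    [0.002, -0.081, 0, 0, 0, 0, 1],
    [0.002, -0.081, 0, 0, 0, 0, 1],
    [0.002, -0.081, 0, 0, 0, 0, 1]
  ]
}}

```text
t: 21.85
eef_pos: [468.9, -305.2, 171.9]
tcp_rot: [-2.957, 1.568, 2.891]
ft_force: [-0.1, -0.2, 0.3]
opening: 1.0
```

```bash
python3 snap.py w22
```

```text
t 21.85 tcp [ 468.93 -305.24  171.89] zyaw -24.93 x [-2.3e-03  6.0e-04 -1.0e+00] F [-0.1 -0.2  0.3] M [ 0.13 -0.17  0.02] op 0.9996817747696416 q [-6.950e-01  4.480e-01  1.769e+00 -1.000e-03  9.270e-01 -1.829e+00]
```

View pics/w22.png

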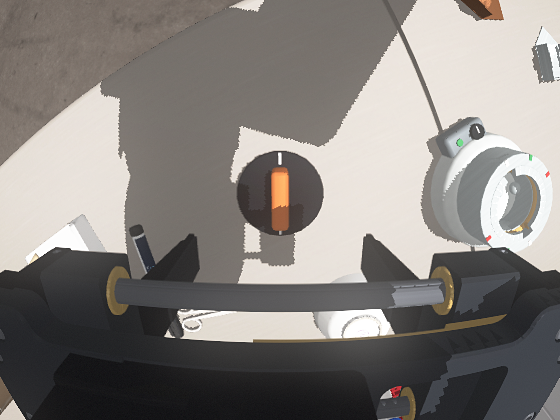

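```bash
python3 - <<'E'
from h import *
c=cam("w22")
crop(c["img"],230,145,330,240,8,"pics/w22a.png")
E
```

```text
(no output)
```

View pics/w22a.png

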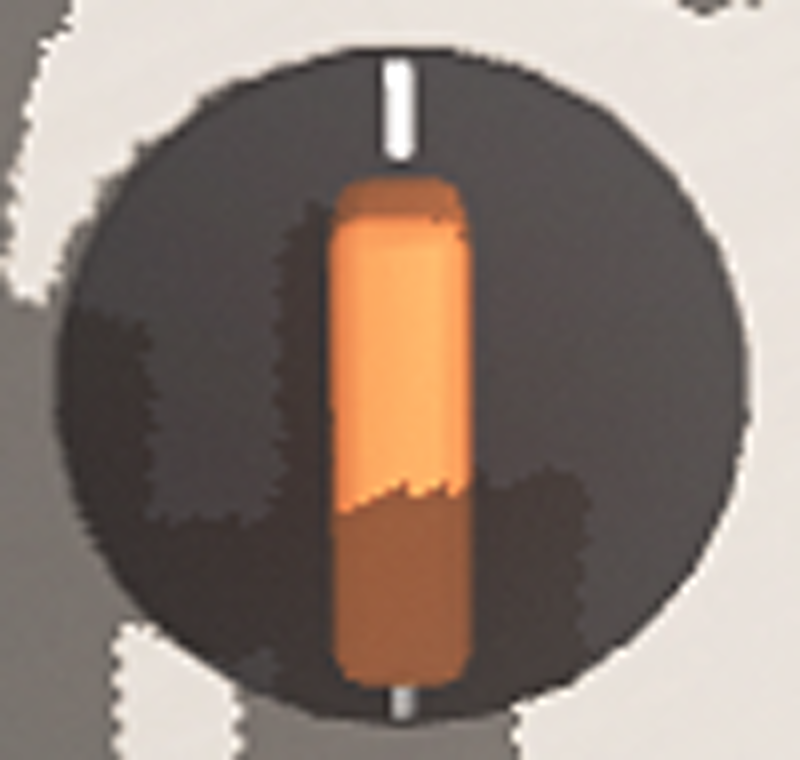

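```bash
python3 - <<'E'
from h import *
c=cam("w22")
uv=np.array([[402,722],[399,48],[55,385],[748,385],[400,218],[402,688]])/8+[230,145]
q=wfit(c,[469,-307,-.435],[[44,0,26],[-44,0,26],[0,-44,26],[0,44,26],[-28,0,58],[28,0,58]],uv)
E
```

```text
pose [ 469.16 -304.72] -24.63 res [[0.0, 0.1], [0.1, -0.9], [-0.4, 1.1], [0.3, 0.8], [0.0, -0.9], [-0.0, 0.1]]
```

Request:
{"fn": "move_arm", "kwargs": {
  "targets": [
    [0, 0, -0.04, 0, 0, 0.3, 1],
    [0, 0.0005, -0.08, 0, 0, 0.3, 1],
    [0, 0.0005, -0.115, 0, 0, 0.3, 0.5],
    [0, 0.0005, -0.135, 0, 0, 0.3, 0],
    [0, 0.0005, -0.142, 0, 0, 0.3, -0.5],
    [0, 0.0005, -0.142, 0, 0, 0.3, -1],
    [0, 0.0005, -0.142, 0, 0, 0.3, -1],
    [0, 0.0005, -0.142, 0, 0, 0.3, -1],
    [0, 0.0005, -0.142, 0, 0, 0.3, -1],
    [0, 0.0005, -0.142, 0, 0, 0.3, -1]
  ]
}}

```text
t: 22.9
eef_pos: [469.3, -306.0, 30.7]
tcp_rot: [-2.044, 1.57, -2.474]
ft_force: [-0.0, 0.2, 0.6]
opening: 0.384
```

Request:
{"fn": "move_arm", "kwargs": {
  "targets": [
    [0, 0, 0, 0, 0, 0, -1],
    [0, 0, 0, 0, 0, 0, -1],
    [0, 0, 0, 0, 0, 0, -1],
    [0, 0, 0, 0, 0, 0, -1]
  ]
}}

```text
t: 23.3
eef_pos: [469.1, -305.9, 30.1]
tcp_rot: [-2.692, 1.569, -3.122]
ft_force: [-0.5, 0.1, 1.6]
opening: 0.166
```

```bash
python3 snap.py w23
```

```text
t 23.3 tcp [ 469.11 -305.9    30.06] zyaw -24.66 x [-0.0018 -0.     -1.    ] F [-0.5  0.1  1.6] M [ 0.11 -0.11 -0.  ] op 0.16567057900740248 q [-0.695  0.652  1.879 -0.002  0.613 -1.834]
```

View pics/w23.png

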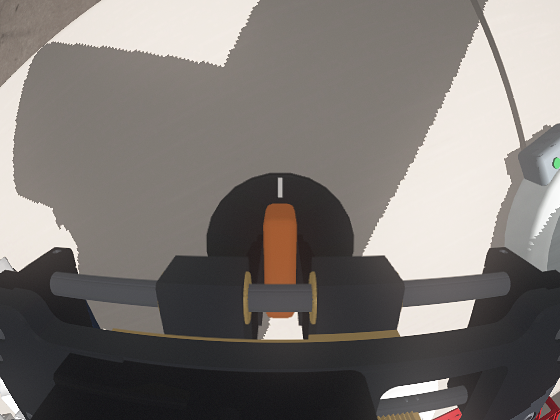

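Request:
{"fn": "move_arm", "kwargs": {
  "targets": [
    [0, 0, 0, 0, 0, 0, -1],
    [0, 0, 0, 0, 0, 0, -1],
    [0, 0, 0.01, 0, 0, 0, -1],
    [0, 0, 0.035, 0, 0, 0, -1],
    [0, 0, 0.07, 0, 0, 0, -1],
    [0.005, 0.015, 0.1, 0, 0, 5, -1],
    [0.02, 0.05, 0.115, 0, 0, 12, -1],
    [0.04, 0.095, 0.115, 0, 0, 19, -1],
    [0.06, 0.14, 0.115, 0, 0, 26, -1],
    [0.08, 0.185, 0.115, 0, 0, 32, -1]
  ]
}}

```text
t: 24.35
eef_pos: [549.5, -119.1, 145.9]
tcp_rot: [-2.402, 1.569, -2.27]
ft_force: [0.9, 0.1, -1.3]
opening: 0.168
```

Request:
{"fn": "move_arm", "kwargs": {
  "targets": [
    [0.01, 0.022, 0, 0, 0, 0.7, -1],
    [0.0145, 0.033, 0, 0, 0, 0.7, -1],
    [0.0145, 0.033, 0, 0, 0, 0.7, -1],
    [0.0145, 0.033, 0, 0, 0, 0.7, -1]
  ]
}}

```text
t: 24.75
eef_pos: [563.2, -88.7, 145.1]
tcp_rot: [-2.715, 1.569, -2.575]
ft_force: [-0.2, -0.0, -1.8]
opening: 0.167
```

```bash
python3 snap.py w24; python3 - <<'E'
from h import *
c=cam("w24")
crop(c["img"],190,100,370,260,4,"pics/w24a.png")
E
```

```text
t 24.75 tcp [563.21 -88.73 145.09] zyaw 8.0 x [-0.0018 -0.0011 -1.    ] F [-0.2 -0.  -1.8] M [ 0.11 -0.12  0.  ] op 0.166782152618889 q [-0.271  0.495  1.771 -0.002  0.878 -1.98 ]
```

View pics/w24.png

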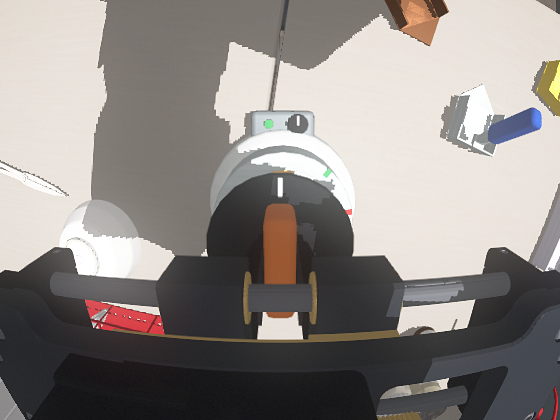

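View pics/w24a.png

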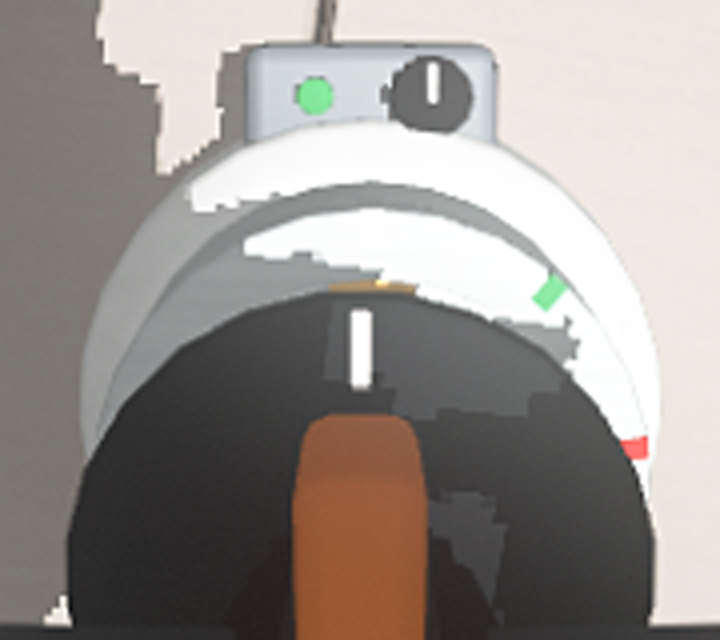

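```bash
python3 - <<'E'
from h import *
c=cam("w24")
B=lambda u,v,z:fatz(c,(190+u/4,100+v/4),z,c["T"])[:2]
zt=115.03+26
pts=np.array([B(u,v,zt) for u,v in [(68,540),(655,540),(185,352),(560,366),(290,302),(430,300),(100,440)]])
f=lambda q:np.hypot(*(pts-q[:2]).T)-44
o=least_squares(f,[563,-88],loss='soft_l1');L=o.x;print("lid",L.round(2),f(L).round(1))
a=B(360,310,zt);b=B(361,388,zt);d=b-a;print("line ang",np.degrees(np.arctan2(d[1],d[0])).round(2),"line mid from centre",np.degrees(np.arctan2(*((L-(a+b)/2)[::-1]))).round(2))
r=49;P=[[r*np.cos(np.radians(x)),r*np.sin(np.radians(x)),89] for x in (140,100)]+[[-39,-6.5,89],[-39,6.5,89]]
wfit(c,[564,-87,.14],P,np.array([[550,292],[635,448],[331,287],[417,287]])/4+[190,100])
rim=np.array([B(u,v,89) for u,v in [(375,208),(250,240),(200,270),(500,243),(560,275),(620,370)]])
g=lambda q:np.hypot(*(rim-q[:2]).T)-52
o=least_squares(g,[563,-88],loss='soft_l1');print("rim",o.x.round(2),g(o.x).round(1))
E
```

```text
lid [563.17 -88.39] [-0.2 -0.4 -0.3 -0.1  0.2  0.3  0. ]
line ang 8.82 line mid from centre 8.44
pose [564.84 -85.57] 8.95 res [[-0.1, 0.2], [0.2, -0.0], [1.3, 0.0], [-1.8, -0.2]]
rim [564.61 -86.42] [ 0.6 -0.3 -0.3 -0.2  0.9 -1. ]
```

Request:
{"fn": "move_arm", "kwargs": {
  "targets": [
    [0.0011, 0.0018, -0.008, 0, 0, -0.2, -1],
    [0.0011, 0.0018, -0.016, 0, 0, -0.2, -1],
    [0.0011, 0.0018, -0.022, 0, 0, -0.2, -1],
    [0.0011, 0.0018, -0.022, 0, 0, -0.2, -1]
  ]
}}

```text
t: 25.2
eef_pos: [564.1, -86.2, 121.7]
tcp_rot: [3.124, 1.567, -3.022]
ft_force: [0.7, 0.0, -2.3]
opening: 0.168
```

```bash
python3 snap.py w25; python3 - <<'E'
from h import *
c=cam("w25")
crop(c["img"],190,100,370,260,4,"pics/w25a.png")
from cell import read_camera
c=read_camera("side");crop(c["img"],240,170,350,260,6,"pics/side25.png")
E
```

```text
t 25.2 tcp [564.11 -86.25 121.72] zyaw 7.82 x [-3.6e-03 -4.0e-04 -1.0e+00] F [ 0.7  0.  -2.3] M [ 0.1  -0.08 -0.05] op 0.1680574044227906 q [-0.267  0.527  1.789 -0.002  0.829 -1.973]
```

View pics/w25a.png

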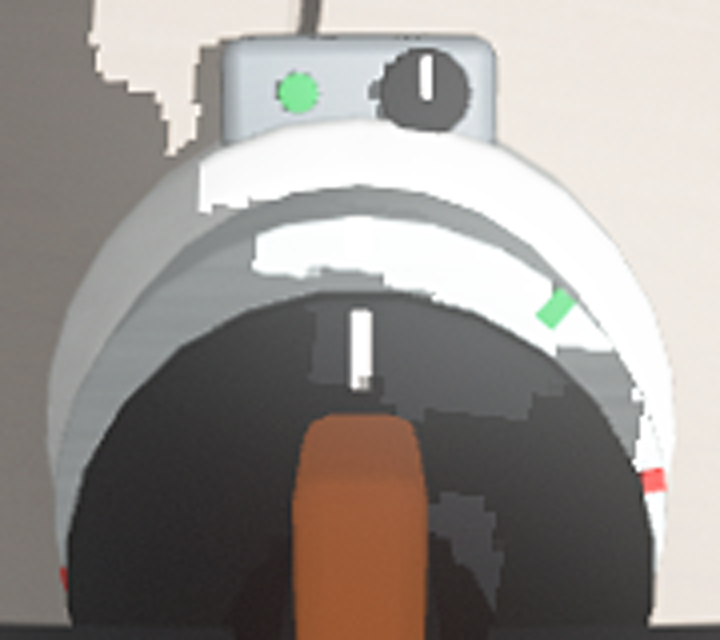

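View pics/side25.png

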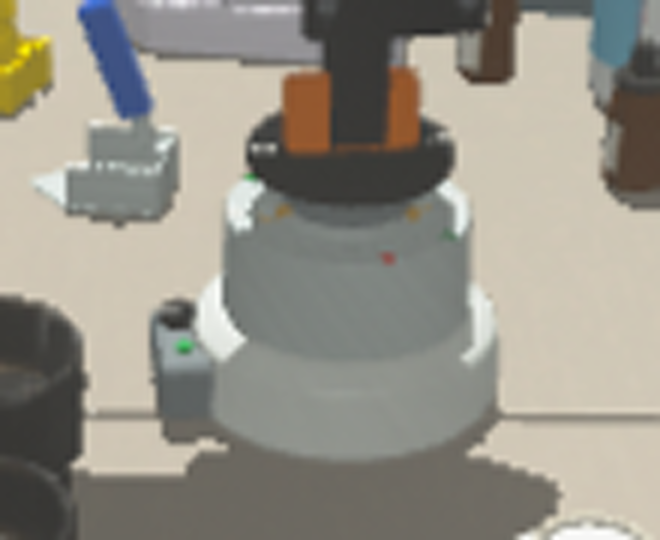

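```bash
python3 - <<'E'
from h import *
c=cam("w25")
B=lambda u,v,z:fatz(c,(190+u/4,100+v/4),z,c["T"])[:2]
zt=91.7+26
pts=np.array([B(u,v,zt) for u,v in [(68,540),(655,540),(185,352),(560,366),(290,302),(430,300),(100,440)]])
f=lambda q:np.hypot(*(pts-q[:2]).T)-44
o=least_squares(f,[563,-88],loss='soft_l1');L=o.x;print("lid",L.round(2),f(L).round(1))
a=B(361,310,zt);b=B(361,388,zt);d=b-a;print("line ang",np.degrees(np.arctan2(d[1],d[0])).round(2))
r=49;P=[[r*np.cos(np.radians(x)),r*np.sin(np.radians(x)),89] for x in (140,100)]
wfit(c,[564,-87,.14],P,np.array([[556,308],[653,480]])/4+[190,100])
rim=np.array([B(u,v,89) for u,v in [(362,217),(252,237),(110,380),(72,460),(57,540),(480,243),(560,285),(610,340),(640,400),(668,490)]])
g=lambda q:np.hypot(*(rim-q[:2]).T)-52
o=least_squares(g,[563,-88],loss='soft_l1');print("rim",o.x.round(2),g(o.x).round(1))
E
```

```text
lid [564.06 -85.89] [-0.2 -0.4 -0.3 -0.1  0.2  0.3  0. ]
line ang 7.92
pose [565.03 -85.09] 9.24 res [[0.1, 0.3], [-0.2, -0.3]]
rim [564.87 -85.31] [ 0.7  0.7 -2.7 -1.6  0.4 -0.1  0.3 -0.3 -1.2 -0.4]
```

Request:
{"fn": "move_arm", "kwargs": {
  "targets": [
    [0.0006, 0.0004, 0, 0, 0, 0.4, -1],
    [0.0006, 0.0004, -0.002, 0, 0, 0.4, -1],
    [0.0006, 0.0004, -0.004, 0, 0, 0.4, -1],
    [0.0006, 0.0004, -0.006, 0, 0, 0.4, -1],
    [0.0006, 0.0004, -0.007, 0, 0, 0.4, -1]
  ]
}}

```text
t: 25.8
eef_pos: [565.2, -85.6, 115.8]
tcp_rot: [-2.78, 1.569, -2.636]
ft_force: [0.2, -0.3, -0.7]
opening: 0.168
```

```bash
python3 snap.py w26
```

```text
t 25.8 tcp [565.24 -85.63 115.78] zyaw 8.24 x [-1.7e-03 -9.0e-04 -1.0e+00] F [ 0.2 -0.3 -0.7] M [ 0.12 -0.16 -0.02] op 0.16781292274553286 q [-0.265  0.535  1.793 -0.002  0.815 -1.979]
```

Request:
{"fn": "move_arm", "kwargs": {
  "targets": [
    [0, 0, -0.0015, 0, 0, 0, -1],
    [0, 0, -0.003, 0, 0, 0, -1],
    [0, 0, -0.0045, 0, 0, 0, -1],
    [0, 0, -0.006, 0, 0, 0, -1],
    [0, 0, -0.006, 0, 0, 0, -1]
  ]
}}

```text
t: 26.35
eef_pos: [565.2, -85.7, 109.8]
tcp_rot: [-2.815, 1.569, -2.671]
ft_force: [0.5, -0.2, -0.9]
opening: 0.161
```

```bash
python3 snap.py w27
```

```text
t 26.35 tcp [565.23 -85.67 109.79] zyaw 8.24 x [-1.8e-03 -9.0e-04 -1.0e+00] F [ 0.5 -0.2 -0.9] M [ 0.11 -0.12 -0.04] op 0.16122130556034614 q [-0.265  0.544  1.798 -0.002  0.802 -1.979]
```

Request:
{"fn": "move_arm", "kwargs": {
  "targets": [
    [0, 0, -0.0015, 0, 0, 0, -1],
    [0, 0, -0.003, 0, 0, 0, -1],
    [0, 0, -0.0045, 0, 0, 0, -1],
    [0, 0, -0.006, 0, 0, 0, -1],
    [0, 0, -0.0075, 0, 0, 0, -1],
    [0, 0, -0.0082, 0, 0, 0, -1],
    [0, 0, -0.0082, 0, 0, 0, -1]
  ]
}}

```text
t: 27.1
eef_pos: [565.3, -85.7, 101.7]
tcp_rot: [-2.765, 1.569, -2.621]
ft_force: [0.2, 0.4, -1.6]
opening: 0.164
```

```bash
python3 snap.py w28; python3 - <<'E'
from h import *
c=cam("w28")
crop(c["img"],190,100,370,260,4,"pics/w28a.png")
E
```

```text
t 27.1 tcp [565.28 -85.66 101.71] zyaw 8.24 x [-0.0017 -0.001  -1.    ] F [ 0.2  0.4 -1.6] M [ 0.07 -0.16  0.03] op 0.1642724193219546 q [-0.265  0.555  1.804 -0.002  0.784 -1.979]
```

View pics/w28a.png

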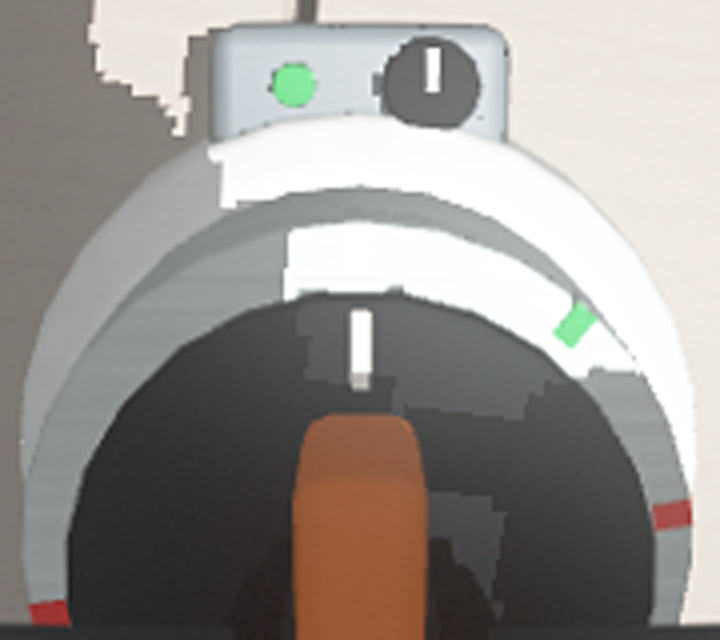

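Request:
{"fn": "move_arm", "kwargs": {
  "targets": [
    [0, 0, -0.0005, 0, 0, 0, -1],
    [0, 0, -0.0009, 0, 0, 0, -1],
    [0, 0, -0.0009, 0, 0, 0, -1]
  ]
}}

```text
t: 27.45
eef_pos: [565.3, -85.7, 101.1]
tcp_rot: [-2.619, 1.569, -2.475]
ft_force: [-0.5, -0.0, 0.3]
opening: 0.163
```

```bash
python3 snap.py w29; python3 - <<'E'
from h import *
c=cam("w28")
B=lambda u,v,z:fatz(c,(190+u/4,100+v/4),z,c["T"])[:2]
zt=71.6+26
pts=np.array([B(u,v,zt) for u,v in [(68,540),(655,540),(185,352),(560,366),(290,302),(430,300),(100,440)]])
f=lambda q:np.hypot(*(pts-q[:2]).T)-44
o=least_squares(f,[563,-88],loss='soft_l1');L=o.x;print("lid",L.round(2),f(L).round(1))
a=B(361,310,zt);b=B(361,388,zt);d=b-a;print("line ang",np.degrees(np.arctan2(d[1],d[0])).round(2))
r=49;P=[[r*np.cos(np.radians(x)),r*np.sin(np.radians(x)),89] for x in (140,100,-80)]
wfit(c,[564,-87,.14],P,np.array([[575,325],[672,514],[50,612]])/4+[190,100])
E
```

```text
t 27.45 tcp [565.34 -85.68 101.07] zyaw 8.24 x [-0.0013 -0.001  -1.    ] F [-0.5 -0.   0.3] M [ 0.11 -0.01  0.02] op 0.16337485843619173 q [-0.265  0.556  1.805 -0.002  0.782 -1.979]
lid [565.24 -85.32] [-0.2 -0.3 -0.3 -0.1  0.2  0.3  0. ]
line ang 8.35
pose [564.36 -86.25] 7.96 res [[-0.0, 0.0], [0.2, -0.0], [-0.2, 0.0]]
```

Request:
{"fn": "move_arm", "kwargs": {
  "targets": [
    [-0.0006, -0.0006, -0.0002, 0, 0, 0, -1],
    [-0.0006, -0.0006, -0.0002, 0, 0, -2, -1],
    [-0.0006, -0.0006, -0.0002, 0, 0, -5, -1],
    [-0.0006, -0.0006, -0.0002, 0, 0, -8, -1],
    [-0.0006, -0.0006, -0.0002, 0, 0, -11, -1],
    [-0.0006, -0.0006, -0.0002, 0, 0, -14, -1],
    [-0.0006, -0.0006, -0.0002, 0, 0, -17, -1],
    [-0.0006, -0.0006, -0.0002, 0, 0, -20, -1],
    [-0.0006, -0.0006, -0.0002, 0, 0, -22, -1],
    [-0.0006, -0.0006, -0.0002, 0, 0, -22, -1]
  ]
}}

```text
t: 28.5
eef_pos: [564.8, -86.7, 101.0]
tcp_rot: [-2.256, 1.569, -2.496]
ft_force: [-0.9, -3.2, 4.3]
opening: 0.166
```

```bash
python3 snap.py w30; python3 - <<'E'
from h import *
c=cam("w30")
crop(c["img"],190,100,370,260,4,"pics/w30a.png")
E
```

```text
t 28.5 tcp [564.82 -86.68 101.04] zyaw -13.78 x [-1.2e-03 -9.0e-04 -1.0e+00] F [-0.9 -3.2  4.3] M [-0.21  0.11  0.05] op 0.16640017603512833 q [-0.267  0.555  1.806 -0.002  0.781 -1.596]
```

View pics/w30a.png

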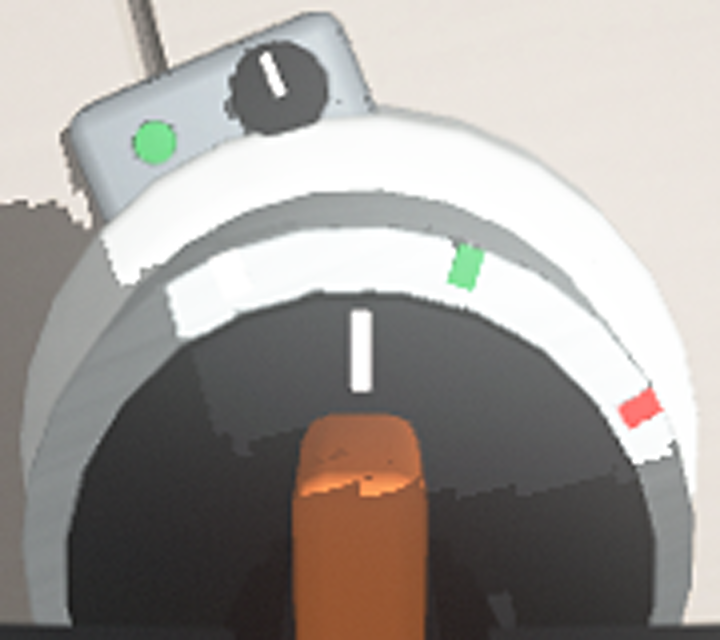

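Request:
{"fn": "move_arm", "kwargs": {
  "targets": [
    [0, 0, 0, 0, 0, -3, -1],
    [0, 0, 0, 0, 0, -6, -1],
    [0, 0, 0, 0, 0, -9, -1],
    [0, 0, 0, 0, 0, -12, -1],
    [0, 0, 0, 0, 0, -14.5, -1],
    [0, 0, 0, 0, 0, -16.5, -1],
    [0, 0, 0, 0, 0, -18, -1],
    [0, 0, 0, 0, 0, -19, -1],
    [0, 0, 0, 0, 0, -19, -1]
  ]
}}

```text
t: 29.45
eef_pos: [564.7, -86.6, 101.0]
tcp_rot: [-2.392, 1.569, -2.963]
ft_force: [-1.6, -3.0, 6.4]
opening: 0.169
```

```bash
python3 snap.py w31; python3 - <<'E'
from h import *
c=cam("w31")
crop(c["img"],190,100,370,260,4,"pics/w31a.png")
E
```

```text
t 29.45 tcp [564.68 -86.59 101.04] zyaw -32.71 x [-1.6e-03 -3.0e-04 -1.0e+00] F [-1.6 -3.   6.4] M [-0.42  0.29  0.07] op 0.16864488699083904 q [-2.670e-01  5.550e-01  1.806e+00 -1.000e-03  7.820e-01 -1.267e+00]
```

View pics/w31a.png

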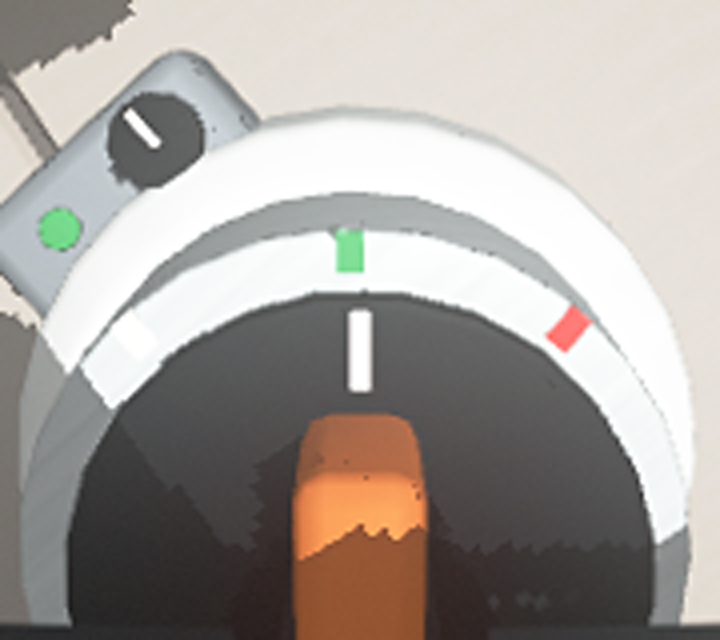

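```bash
python3 - <<'E'
from h import *
c=cam("w31")
B=lambda u,v,z:fatz(c,(190+u/4,100+v/4),z,c["T"])[:2]
zt=71+26
pts=np.array([B(u,v,zt) for u,v in [(68,540),(655,540),(185,352),(560,366),(290,302),(430,300),(100,440)]])
f=lambda q:np.hypot(*(pts-q[:2]).T)-44
L=least_squares(f,[563,-88],loss='soft_l1').x;print("lid",L.round(2))
a=B(360,312,zt);b=B(360,390,zt);d=b-a;m=L-(a+b)/2;lid=np.degrees(np.arctan2(d[1],d[0]));lid2=np.degrees(np.arctan2(m[1],m[0]));print(lid,lid2)
r=49;P=[[r*np.cos(np.radians(x)),r*np.sin(np.radians(x)),89] for x in (180,140,100)]
q=wfit(c,[564,-87,.14],P,np.array([[131,334],[350,251],[570,329]])/4+[190,100])
print("turn",np.degrees(q[2])-lid,np.degrees(q[2])-lid2)
E
```

```text
lid [565.13 -85.87]
-32.6110733395828 -32.14808967010843
pose [564.47 -86.93] 8.02 res [[0.7, -0.1], [-0.1, 0.1], [-0.5, -0.0]]
turn 40.62704825038627 40.1640645809119
```

Request:
{"fn": "move_arm", "kwargs": {
  "targets": [
    [-0.0003, -0.0004, 0.0001, 0, 0, -1, -1],
    [-0.0003, -0.0004, 0.0002, 0, 0, -1.8, -1],
    [-0.0003, -0.0004, 0.0002, 0, 0, -1.8, -1],
    [-0.0003, -0.0004, 0.0002, 0, 0, -1.8, -1],
    [-0.0003, -0.0004, 0.0002, 0, 0, -1.8, -1],
    [-0.0003, -0.0004, 0.0002, 0, 0, -1.8, -1]
  ]
}}

```text
t: 30.1
eef_pos: [564.4, -86.9, 101.0]
tcp_rot: [-2.561, 1.569, 3.119]
ft_force: [-1.9, -3.3, 5.9]
opening: 0.169
```

```bash
python3 snap.py w32; python3 - <<'E'
from h import *
c=cam("w32")
crop(c["img"],190,100,370,260,4,"pics/w32a.png")
from cell import read_camera
c=read_camera("side");cv2.imwrite("pics/side32.png",c["img"]);crop(c["img"],190,150,350,260,5,"pics/side32a.png")
c=read_camera("top");cv2.imwrite("pics/top32.png",c["img"])
E
```

```text
t 30.1 tcp [564.41 -86.88 101.04] zyaw -34.54 x [-0.0017  0.     -1.    ] F [-1.9 -3.3  5.9] M [-0.52  0.27  0.06] op 0.16884129930212166 q [-2.680e-01  5.550e-01  1.806e+00 -1.000e-03  7.820e-01 -1.236e+00]
```

View pics/w32a.png

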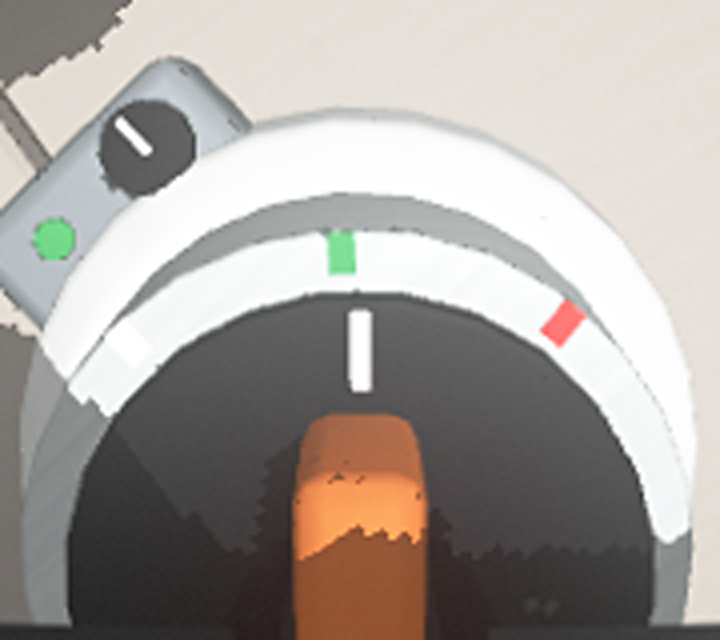

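View pics/side32a.png

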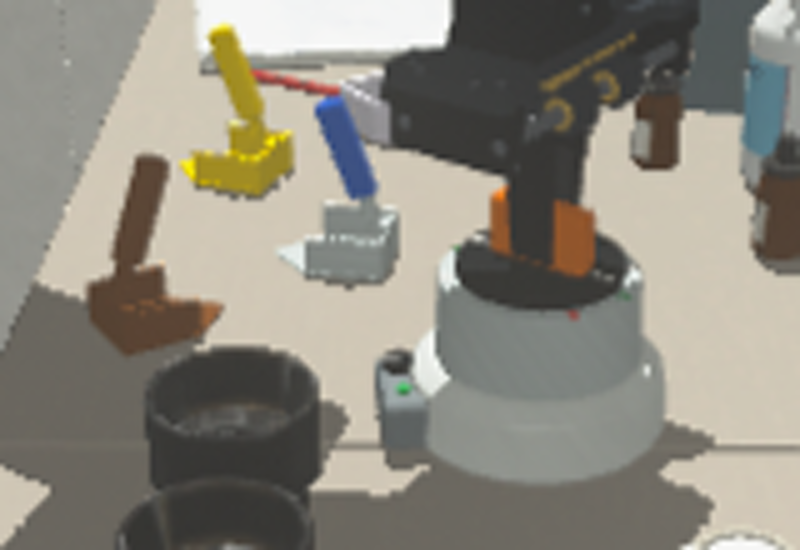

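View pics/top32.png

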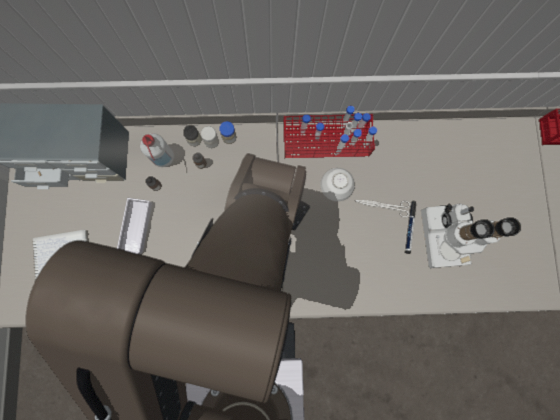

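```bash
python3 -c "
from cell import state,job_done
s=state();print(s['t'],s['eef_pos'],s['ft_force'],s['opening'])
print(job_done())"
```

```text
30.25 [564.44187114 -86.90397988 101.06650509] [-2.5177997  -3.78045449  5.73573442] 0.16517776538015805
the job is handed in; nothing more can be done
None
```

The job is done and handed in at about 30 s. All three balls are in the mill cup, the scoop is standing released on the bench, and the gripper is holding the lid at about the green mark.

- **Balls:** I scooped them against the pointed end of the trough and tipped them into the cup. A wrist picture afterwards showed all three balls lying in the cup and the scoop pan empty.
- **Pour:** While tipping I asked for more tilt than the arm's joints allow, so the tool rose about 110 mm above the planned pose. Nothing was touched or spilled.
- **Scoop:** It is back near its starting spot on its flat bottom. The last side picture shows it upright and clear of the gripper.
- **Lid:** It went down with the lugs in the slots without resistance and came to rest on the rim. I then turned it clockwise.
    - The camera measured 40.2 to 40.6° of turn before a last 1.8° added for the collar's play, so it is held at about 42°. I did not re-measure after that.
    - I saw no sign of the lid going towards the lock click.
    - The lid sits about 1 mm off the cup's axis by the camera, with a steady side force of 4–5 N and about 6 N of downward push.
- **Other objects:** The bottles, bowl and marker looked unmoved in the last top view. The brown and yellow scoops stand untouched in the last side picture.

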